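# Draw a locked cartridge from a deep chassis bay with its key

### The arm

A 6-joint arm with a two-finger parallel gripper is mounted at the origin on a cart in front of the work surface, level with it; the furniture and walls round the work are solid. World frame = base frame: x ahead of the robot, y to its left, z up, the work surface at z = 0. Lengths are in m, angles in rad, forces in N, time in s.
With the tool pointing down it reaches from about 0.4 to 0.925 m from the base axis. Payload 12.5 kg.
Tool frame: the origin (TCP) lies between the finger pads; the fingertips stand 22 mm ahead of it and the grasp point (between the pads) lies 3 mm ahead of it (tip_extent is the distance from the TCP to the fingertips, in m); z points along the fingers, x is the direction in which the jaws open and shut, and the axes are right-handed (so a half turn about z gives the same grasp; the last joint's range is limited). The gripper opens to 95 mm and grips with 3 to 60 N. Pads are 20 mm wide; open, the fingers measure 119 mm over their backs; the gripper's body (75 mm by 180 mm) begins 59 mm behind the grasp point.
Start: joints at [1.151, 0.491, 1.559, -0, 1.092, -0.106], TCP at [0.193, 0.595, 0.237] pointing down, gripper open.
Joint ranges: [-3.1, 3.1], [-0.84, 2.19], [0.05, 2.79], [-1.13, 4.28], [0.06, 2.93], [-2.69, 2.69]. Speed limits (rad/s): [2.22, 2.22, 2.79, 3.14, 3.14, 3.14].

### API

Orientations are given as a rotation vector (axis times angle).
In Python, from rig import * gives the robot as it stands.
- The arm moves only by the tool arm_command, never from a script. Its argument "targets" is one flat list of numbers, 7 for each row, row after row: the shift along the world's x, y, z in cm, then the turn, a rotation vector about the world's x, y, z in rad, then the finger opening in cm, from 0 to 9.51. A call has 1 to 10 rows; each row is the pose to reach, as a shift and turn from the pose commanded when the call began; what a row does not reach only later rows make up. A row lasts 1/12 s, in which the tool goes at most 41.7 mm and 7.16 degrees, less where a joint would pass 70% of its speed; a pose out of reach is approached as far as the arm can. A call with a gripper value outside its range is refused whole. The fingers move at their own pace and stop on an object; "newtons" is the grip in N (left out, the last holds). Time passes only in rows, so rows that repeat a pose let the fingers close. It gives the time, the measured TCP pose, the force and the opening at its end, in the units of the state.
- state(): the state, without advancing time (a new reading comes with each control period).
- snapshot(name): name is "scene" or "top" or "wrist"; returns a dict with "color" (400x640x3 uint8, blue, green, red), "depth" (400x640 float32, m along the optical axis (not along the pixel's ray), 0 where there is no reading), "vfov" (degrees; the focal length in pixels is half the picture's height over the tangent of half this angle, whatever the lens; pixels are square), "cx", "cy" (the principal point, pixels), "k1" (the pictures are not rectified: a ray, as slopes to the right and down, at radius r is drawn at 1 + k1 r^2 times it, then the intrinsics apply), "world_to_cam" (4x4, takes a point from world to camera coordinates). Camera axes: x right, y down, z forward; pixel columns grow to the right and rows downward; lengths in m; the calibration is good to about 2 mm. A picture is of the moment at which its call begins.
- job_done(): hands the job in, once; it reports no verdict.
The state is a dict: "time_s": time; "q": joint angles; "joint_vel": joint speeds; "joint_efforts": joint torques, N m; "eef_pos": TCP position; "eef_rot": TCP orientation; "wrist_force": force on the tool from outside, world axes, zero at the start; "wrist_torque": the same for the moment, N m; "gripper_width": finger opening in m.
Only numpy, scipy, OpenCV 4.12 (cv2) and the standard library are available. Lean on these libraries where they do the work, as an engineer would, in place of code of your own. Each camera call takes 0.05 s, during which the arm holds its last target.

### The job

Take the long key out of the wooden tool block and with it draw the locked cartridge out of its deep bay in the chassis: with light pressure feel for the slot of its lock, turn the key anticlockwise (seen from above) to the stop, which frees the cartridge and catches the key in it, and lift it out, never forcing the lock (35 N at most). Stand the cartridge upright in the pocket of the test dock, right down on its floor, and leave it there with the key still in the lock; disturb nothing else.

Things in the scene. Friction and masses are not known exactly. Their poses are not given: they have to be found in the camera images.
- key: Long picker key, 148 mm, 90 g: flat black handle, steel stem. Origin: underside of its blade, z up the stem. From below: blade 18 (key x) x 4 (y) x 6.3 mm, 4 mm neck, shoulder 21 mm across with its underside at z 10.5 mm, 8 mm stem, collar 28 mm across at z 55 to 58 mm, handle z 104 to 148 mm, 42 mm wide (x), 14 mm thick (y): grip across the 14 mm. Blade and handle lie in one plane.
- key_tip (a point): Centre of the underside of the key's blade (same as the key's origin and axes).
- key_grip (a point): Middle of the key's handle, 128 mm above the tip; axes as the key.
- tool_block: Fixed wooden block, 74 x 56 mm (x, y), 62 mm high, driver bits standing up to 14 mm out of its top near its x ends. Origin: centre of its underside. The key stands upright in a well 24 mm square in its middle, collar on the block's top, tip 7 mm above the bench: lift it 60 mm or more to clear the block.
- chassis: Fixed grey bench instrument, 110 x 132 mm (x, y), 130 mm high, black front panel to its -x. Origin: centre of its underside. Two deep bays open in its top, each 36 x 48 mm (x, y), centred at x = 12, y = 33 and -33 mm, floor 6 mm above the bench; ledges low on their x walls hold the locking bar down. One holds the cartridge, the other the blank.
- cartridge: The grey plug-in cartridge, 34 x 46 x 44 mm (x, y, z), 0.16 to 0.26 kg, locked down on the floor of either bay, its top 80 mm below the bay's mouth. Origin: centre of its underside. A 44 mm steel locking bar, turned by the lock, reaches out through windows in its x sides under the bay's ledges. More than 35 N between key and cartridge would harm the lock.
- keyhole (a point): Centre of the cartridge's top, at the surface of its 3 mm steel cover plate; axes as the cartridge. The keyhole in the plate is a bow tie along the cartridge's y, 21 mm end to end, about 7 mm wide in the middle: it lets the blade in at up to 0.45 rad either side of y. The blade has about 0.1 rad of play in the slot below, the cartridge 0.05 rad in its bay.
- rotor_head (a point): Centre of the brass rotor's head, 3.7 mm below the cartridge's top; axes as the cartridge, not the rotor. The head has a cross slot 5.5 mm wide, open-ended, 7 mm deep, left anywhere within 0.4 rad either side of the cartridge's y (not reported). Blade on the head, light pressure: turn until it drops into the slot. The rotor itself stays put below 0.06 N m.
- lock_seat (a point): Point on the cartridge's axis 10 mm below its top; axes as the cartridge. Fully in, the key's shoulder stands on the cover plate, its tip 0.5 mm below this point, with 1 mm of lift before the blade meets the plate. Then turn anticlockwise from above against 0.06 N m to a firm stop, blade 1.1 rad from the cartridge's y: the bar is free from 0.85 rad on and the blade caught under the plate.
- blank: Plain grey insert, 34 x 46 x 40 mm, in the other bay: flat top with an aluminium plate, no keyhole. Origin: centre of its underside. It stays where it is.
- dock: Fixed black test dock, 86 x 80 mm (x from -52 to 34 mm, y), its rim 26 mm high round a pocket 38 x 50 mm (x, y) that takes the cartridge either way round. Origin: bench level under the pocket's centre. A low step 10 mm high with four small lamps on its -x side.
- dock_floor (a point): Centre of the dock pocket's floor, 10 mm above the bench, 16 mm below the rim; axes as the dock.
- loupe: Bystander: black eye loupe, 34 mm across, 25 mm high, loose. Leave it alone.
- usb_stick: Bystander: dark memory stick, 17 x 52 x 8 mm, loose. Leave it alone.
- tweezers_black: Bystander: black tweezers, 14 x 121 x 10 mm, loose. Leave them alone.
- small_board: Bystander: small green circuit board, 34 x 58 x 10 mm, loose. Leave it alone.

How it is judged:
On the way, in this order (a step that is already met when the one before it is completed fails the run):
1. the key's blade is down in the slot of the cartridge's lock, in the bay (distance between key_tip and lock_seat below 0.004 m and z of cartridge in the frame of chassis below 0.012 m), for 0.1 s.
2. the cartridge hangs on the key, clear above the bay (z of cartridge in the frame of chassis above 0.131 m and distance between key_tip and lock_seat below 0.01 m), for 0.1 s.
At the end, for the whole second after the job is handed in: The cartridge stands upright (within 0.06 rad) in the dock's pocket, centred within 5 mm and down on its floor within 2.5 mm, at rest, with the key's blade still in its lock (tip within 10 mm of the lock's seat) (horizontal distance between cartridge and dock_floor below 0.005 m and z of cartridge in the frame of dock below 0.0125 m and angle between cartridge's own z axis and vertical below 0.06 rad and distance between key_tip and lock_seat below 0.01 m and linear speed of cartridge below 0.02 m/s and linear speed of key below 0.03 m/s); the robot touches nothing.
It fails at once if the lock is forced: key and cartridge bear on each other with more than 35 N (contact force between key and cartridge above 35 N).
It fails at once if the blanking insert is pulled out or shifted by more than 15 mm (distance of blank from where it was at the start of the episode above 0.015 m).
It fails at once if a bystander (loupe, memory stick, tweezers, small board) is shifted by more than 20 mm (distance of any of loupe, usb_stick, tweezers_black, small_board from where it was at the start of the episode above 0.02 m).
It also fails if it takes over 72 s, if anything falls off the work surface, if the arm or the gripper's body presses on something with over 40 N, if the wrist force passes 120 N, or if a joint passes its speed limit or range.

## Working session

There is one attempt and no reset: what is moved stays moved. The work goes in short steps, Python scripts to look and compute and a tool call to move; the robot and the scene stay as the last step left them, time stands still between calls to the robot, and variables do not carry over. Pictures are saved under pics/ and viewed, and the job is handed in when it is done.

Besides the shell and the picture viewer there is one more tool, called as name(argument=value, ...) on one line, values as JSON. arm_command: Moves the arm, as the interface text tells. Its arguments: {"type":"object","properties":{"targets":{"type":"array","items":{"type":"number"}},"newtons":{"type":"number"}},"required":["targets"]}

```bash
mkdir -p pics; ls
python3 - <<'E'
from rig import *
import cv2,numpy as np
print(state())
for n in ["scene","top","wrist"]:
    s=snapshot(n); cv2.imwrite(f"pics/{n}0.png",s["color"]); np.savez(f"{n}0.npz",**s)
    print(n,s["vfov"],s["cx"],s["cy"],s["k1"]); print(np.round(s["world_to_cam"],3))
E
```

```text
pics
{'time_s': 0.0, 'q': array([ 1.15142613e+00,  4.91578917e-01,  1.55945323e+00, -1.88713046e-06,
        1.09169380e+00, -1.05592487e-01]), 'joint_vel': array([-0.00091847, -0.00012368, -0.00057863,  0.00106779, -0.00082999,
       -0.00124328]), 'joint_efforts': array([-2.90706012e-03, -6.12637424e+01, -2.58185649e+01,  6.91408035e-02,
        4.81880992e-02, -6.91592413e-05]), 'eef_pos': array([0.19279339, 0.59429101, 0.23604841]), 'eef_rot': array([ 2.54078941e+00,  1.84673395e+00, -1.54068530e-03]), 'wrist_force': array([0.55831475, 0.2567787 , 0.62889532]), 'wrist_torque': array([ 0.00284271, -0.02973614,  0.00221454]), 'gripper_width': 0.09479222120367913}
scene 43.105638092264655 317.4258740608184 197.13255108556453 -0.1111954298228755
[[-0.999 -0.035 -0.01   0.501]
 [-0.008  0.479 -0.878  0.075]
 [ 0.035 -0.877 -0.479  1.368]
 [ 0.     0.     0.     1.   ]]
top 54.291201908455406 325.3141183724599 199.40741000663107 -0.007105406265171646
[[ 0.006 -0.999 -0.038  0.077]
 [-0.997 -0.003 -0.073  0.504]
 [ 0.073  0.038 -0.997  0.921]
 [ 0.     0.     0.     1.   ]]
wrist 58.197459455008726 326.63473029258984 207.50798905773502 0.020178880695708674
[[ 0.309  0.951 -0.001 -0.624]
 [ 0.922 -0.299  0.245 -0.026]
 [ 0.233 -0.076 -0.97   0.389]
 [ 0.     0.     0.     1.   ]]
```

View pics/scene0.png

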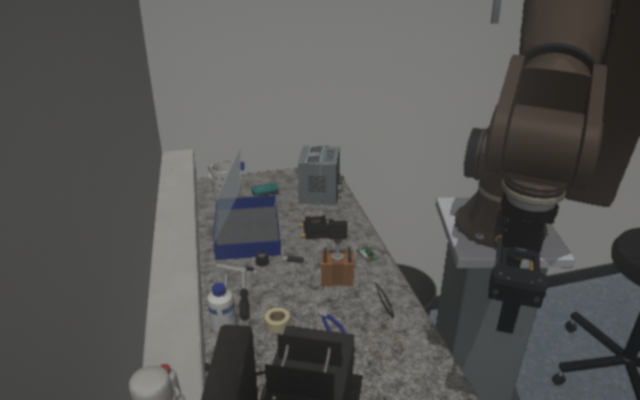

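View pics/top0.png

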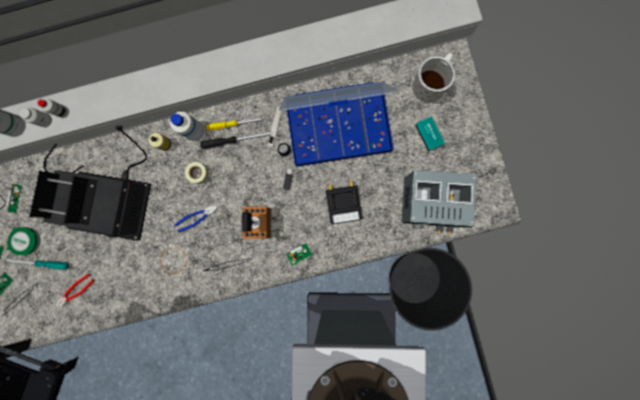

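View pics/wrist0.png

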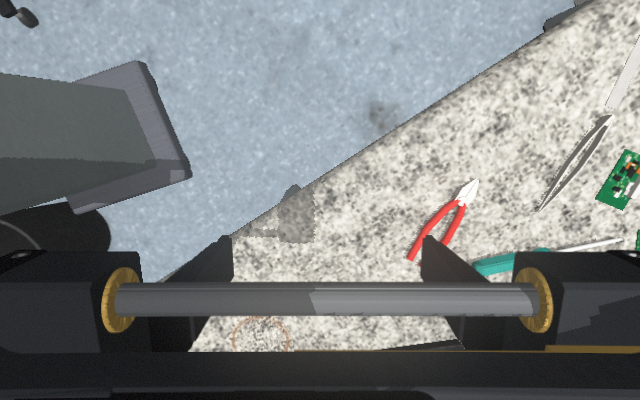

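The top view shows the tool block (257,222), dock (343,203), chassis (440,199), loupe (284,149), stick (288,180) and board (300,254). Next I'll zoom in.

```bash
cat > h.py <<'E'
import numpy as np,cv2
from scipy.spatial.transform import Rotation as R
def K(s):
    f=200/np.tan(np.radians(s["vfov"])/2); return np.array([[f,0,s["cx"]],[0,f,s["cy"]],[0,0,1]])
def D(s): return np.array([float(s["k1"]),0,0,0])
def ray(s,uv):
    uv=np.asarray(uv,float).reshape(-1,1,2)
    p=cv2.undistortPoints(uv,K(s),D(s)).reshape(-1,2)
    d=np.c_[p,np.ones(len(p))]; T=np.asarray(s["world_to_cam"]); Rm=T[:3,:3]
    return -Rm.T@T[:3,3], d@Rm
def plane(s,uv,z):
    o,d=ray(s,uv); return o+d*((z-o[2])/d[:,2])[:,None]
def pix(s,P):
    T=np.asarray(s["world_to_cam"]); P=np.asarray(P,float).reshape(-1,3)
    return cv2.projectPoints(P,cv2.Rodrigues(T[:3,:3])[0],T[:3,3],K(s),D(s))[0].reshape(-1,2)
def crop(img,x0,y0,x1,y1,k,fn):
    cv2.imwrite(fn,cv2.resize(img[y0:y1,x0:x1],None,fx=k,fy=k,interpolation=cv2.INTER_CUBIC))
E
python3 - <<'E'
from h import *
s=np.load("top0.npz"); im=s["color"]
crop(im,235,160,335,270,5,"pics/t_a.png")
crop(im,320,160,490,240,4,"pics/t_b.png")
for uv in [(257,222),(343,203),(440,199)]:
    print(plane(s,[uv],0.1), s["depth"][uv[1],uv[0]])
E
```

```text
[[0.44721175 0.22653624 0.1       ]] 0.89603245
[[0.48993863 0.03666094 0.1       ]] 0.95153177
[[ 0.49937819 -0.1748453   0.1       ]] 0.81943756
```

View pics/t_a.png

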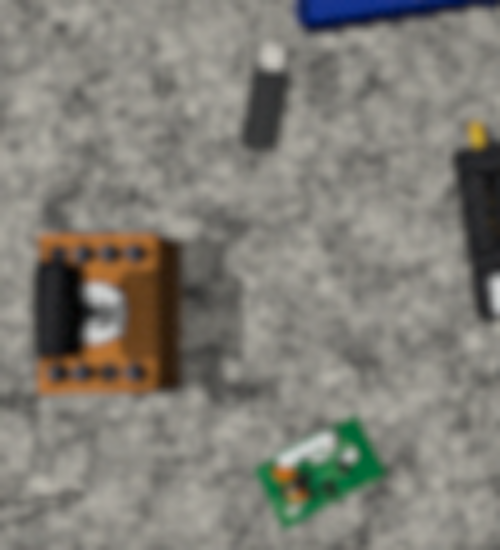

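View pics/t_b.png

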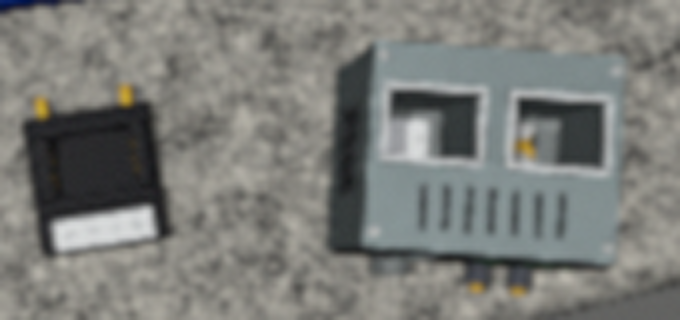

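Run:
```python
from h import *
s=np.load("wrist0.npz"); T=s["world_to_cam"]
c=-T[:3,:3].T@T[:3,3]; Rt=R.from_rotvec([2.54078941e+00,1.84673395e+00,-1.54e-3]).as_matrix()
print("cam world",c,"in tool",Rt.T@(c-[0.19279,0.59429,0.23605]), "axes(cols cam xyz in tool)\n",(Rt.T@T[:3,:3].T).round(3))
s=np.load("top0.npz")
# block top corners from crop
a=np.array([[38,235],[162,235],[162,392],[38,392]])/5+[235,160]
P=plane(s,a,.062);print(P, P.mean(0))
b=np.array([[375,45],[622,58],[612,262],[362,250]])/4+[320,160]
P=plane(s,b,.13);print(P,P.mean(0))
d=np.array([[25,120],[148,103],[170,235],[45,255]])/4+[320,160]
P=plane(s,d,.026);print(P,P.mean(0))
h=np.array([[40,262],[40,355],[76,262],[76,355]])/5+[235,160]
P=plane(s,h,.15);print(P,P.mean(0))
```

```text
cam world [0.1262178  0.61551378 0.38310163] in tool [-0.0005259  -0.06988986 -0.14704292] axes(cols cam xyz in tool)
 [[ 1.    -0.     0.001]
 [-0.     0.97   0.245]
 [-0.001 -0.245  0.97 ]]
[[0.48230747 0.2689832  0.062     ]
 [0.4825235  0.21107411 0.062     ]
 [0.41021928 0.20988004 0.062     ]
 [0.40981798 0.26744793 0.062     ]] [0.44621706 0.23934632 0.062     ]
[[ 0.55602158 -0.11296686  0.13      ]
 [ 0.54917438 -0.24226699  0.13      ]
 [ 0.44177917 -0.23473264  0.13      ]
 [ 0.44740028 -0.10501399  0.13      ]] [ 0.49859385 -0.17374512  0.13      ]
[[ 0.52580566  0.0763625   0.026     ]
 [ 0.53617874  0.002734    0.026     ]
 [ 0.45728764 -0.01030391  0.026     ]
 [ 0.44502484  0.06398909  0.026     ]] [0.49107422 0.03319542 0.026     ]
[[0.46637022 0.24567173 0.15      ]
 [0.42763854 0.24485405 0.15      ]
 [0.46643546 0.23049984 0.15      ]
 [0.42773281 0.22973531 0.15      ]] [0.44704426 0.23769023 0.15      ]
```

arm_command(targets=[0, 0, 8.4, 0, 0, 0.1, 9.5, 25.3, -35.5, 8.4, 0, 0, 0.318, 9.5, 25.3, -35.5, 8.4, 0, 0, 0.318, 9.5, 25.3, -35.5, 8.4, 0, 0, 0.318, 9.5, 25.3, -35.5, 8.4, 0, 0, 0.318, 9.5, 25.3, -35.5, 8.4, 0, 0, 0.318, 9.5, 25.3, -35.5, 8.4, 0, 0, 0.318, 9.5, 25.3, -35.5, 8.4, 0, 0, 0.318, 9.5, 25.3, -35.5, 8.4, 0, 0, 0.318, 9.5, 25.3, -35.5, 8.4, 0, 0, 0.318, 9.5])

```text
time_s: 0.98
eef_pos: [0.41, 0.2889, 0.3148]
eef_rot: [-2.217, -2.226, -0.0]
wrist_force: [-0.1, -0.5, -0.1]
gripper_width: 0.0953
```

arm_command(targets=[0, 0, 0, 0, 0, 0, 9.5, 0, 0, 0, 0, 0, 0, 9.5, 0, 0, 0, 0, 0, 0, 9.5, 0, 0, 0, 0, 0, 0, 9.5])

```text
time_s: 1.32
eef_pos: [0.4087, 0.2916, 0.3143]
eef_rot: [-2.215, -2.227, 0.001]
wrist_force: [0.5, -0.4, -0.3]
gripper_width: 0.095
```

arm_command(targets=[3.7, -5.2, 0.6, 0, 0, 0, 9.5, 3.7, -5.2, 0.6, 0, 0, 0, 9.5, 3.7, -5.2, 0.6, 0, 0, 0, 9.5, 3.7, -5.2, 0.6, 0, 0, 0, 9.5])

```text
time_s: 1.65
eef_pos: [0.4461, 0.2393, 0.3204]
eef_rot: [-2.216, -2.226, 0.0]
wrist_force: [-0.2, 0.0, 0.4]
gripper_width: 0.0951
```

Run:
```python
from rig import *
from h import *
print(state()["eef_pos"],state()["eef_rot"])
s=snapshot("wrist"); cv2.imwrite("pics/w1.png",s["color"]); np.savez("w1.npz",**s)
```

```text
[0.4461023  0.23933986 0.32035743] [-2.21626203e+00 -2.22612500e+00  2.67044328e-04]
```

View pics/w1.png

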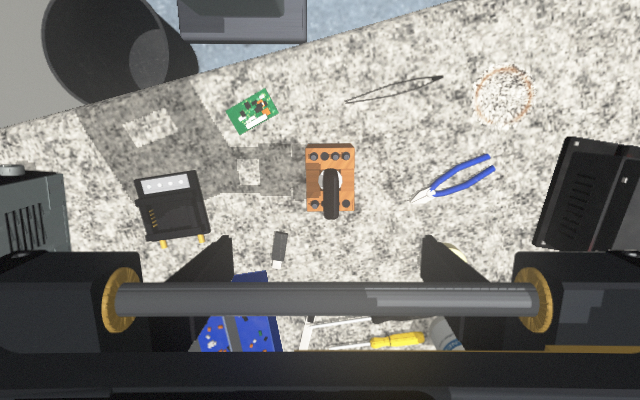

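Run:
```python
from h import *
s=np.load("w1.npz"); im=s["color"]
crop(im,290,130,370,230,6,"pics/w1a.png")
crop(im,120,130,220,250,5,"pics/w1b.png")
```

```text
(no output)
```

View pics/w1a.png

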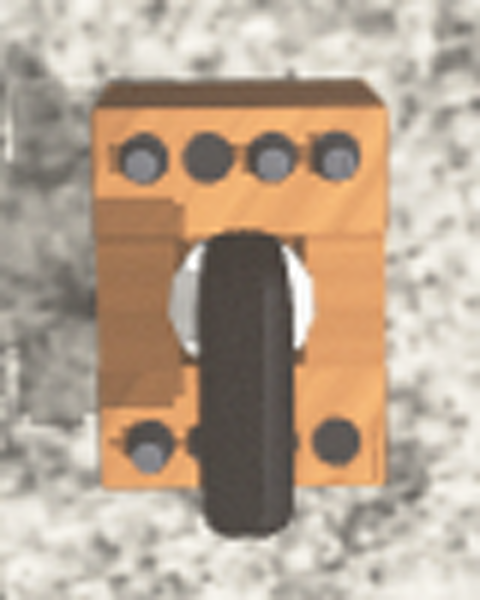

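View pics/w1b.png

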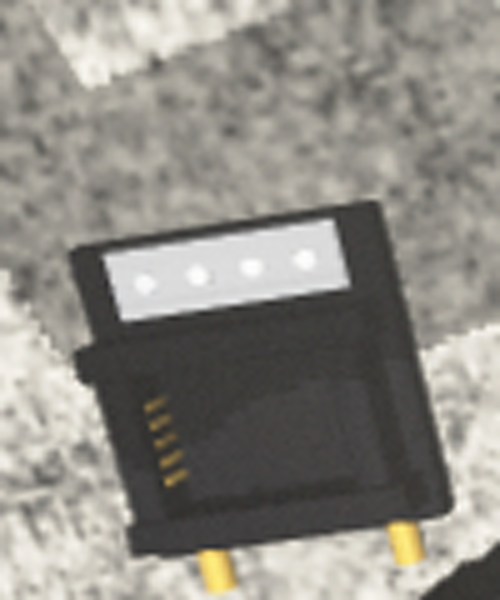

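Run:
```python
from h import *
s=np.load("w1.npz")
a=np.array([[93,108],[387,107],[384,487],[103,488]])/6+[290,130]-.5+.5/6
P=plane(s,a,.062);print(P.round(4),P.mean(0))
h=np.array([[203,500],[292,500],[201,270],[294,270],[249,532]])/6+[290,130]-.5
P=plane(s,h,.155);print(P.round(4)); print(np.arctan2(*(P[0]+P[1]-P[2]-P[3])[[1,0]]))
d=np.array([[78,348],[132,552],[452,512]])/5+[120,130]-.5
P=plane(s,d,.026);print(P.round(4))
```

```text
[[0.4095 0.2153 0.062 ]
 [0.4091 0.2699 0.062 ]
 [0.4821 0.2711 0.062 ]
 [0.4826 0.2165 0.062 ]] [0.44582208 0.24318412 0.062     ]
[[0.4599 0.2365 0.155 ]
 [0.4598 0.2499 0.155 ]
 [0.4251 0.2361 0.155 ]
 [0.425  0.2497 0.155 ]
 [0.4648 0.2434 0.155 ]]
0.007280604440231611
[[ 4.776e-01 -1.000e-04  2.600e-02]
 [ 5.315e-01  7.000e-03  2.600e-02]
 [ 5.204e-01  8.980e-02  2.600e-02]]
```

arm_command(targets=[-0.16, 0.4, -4, 0, 0, 0, 6, -0.16, 0.4, -8, 0, 0, 0, 4, -0.16, 0.4, -12, 0, 0, 0, 4, -0.16, 0.4, -15, 0, 0, 0, 4, -0.16, 0.4, -17, 0, 0, 0, 4, -0.16, 0.4, -18.2, 0, 0, 0, 4, -0.16, 0.4, -18.2, 0, 0, 0, 4, -0.16, 0.4, -18.2, 0, 0, 0, 4])

```text
time_s: 2.37
eef_pos: [0.444, 0.2438, 0.1384]
eef_rot: [-2.214, -2.227, 0.002]
wrist_force: [0.8, -0.6, 0.4]
gripper_width: 0.0471
```

Run:
```python
from rig import *
from h import *
print(state()["eef_pos"],state()["gripper_width"],state()["wrist_force"])
s=snapshot("wrist"); cv2.imwrite("pics/w2.png",s["color"]); np.savez("w2.npz",**s)
```

```text
[0.44401661 0.24379671 0.13837549] 0.04708176198411833 [ 0.7602956  -0.58789096  0.41180705]
```

View pics/w2.png

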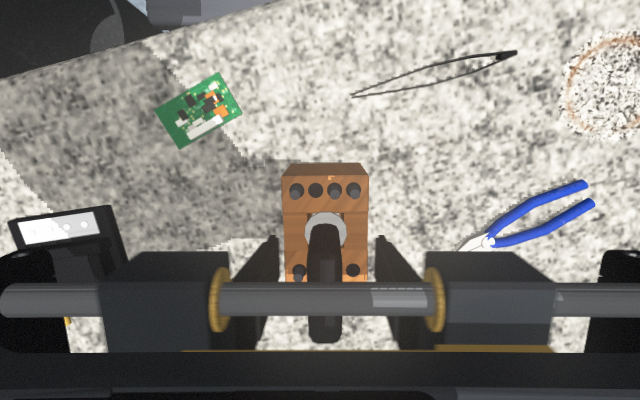

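Handle (325,280) sits centred between the fingers. Closing.

arm_command(targets=[0, 0, 0, 0, 0, 0, 0.8, 0, 0, 0, 0, 0, 0, 0.8, 0, 0, 0, 0, 0, 0, 0.8, 0, 0, 0, 0, 0, 0, 0.8, 0, 0, 0, 0, 0, 0, 0.8, 0, 0, 0, 0, 0, 0, 0.8], newtons=40)

```text
time_s: 2.92
eef_pos: [0.4449, 0.2428, 0.1389]
eef_rot: [2.217, 2.226, 0.001]
wrist_force: [-0.5, 0.0, 4.2]
gripper_width: 0.0135
```

arm_command(targets=[0, 0, 0.5, 0, 0, 0, 0.8, 0, 0, 1.5, 0, 0, 0, 0.8, 0, 0, 3.5, 0, 0, 0, 0.8, 0, 0, 5.5, 0, 0, 0, 0.8, 0, 0, 8, 0, 0, 0, 0.8, 0, 0, 11, 0, 0, 0, 0.8, 0, 0, 14, 0, 0, 0, 0.8, 0, 0, 17, 0, 0, 0, 0.8, 0, 0, 18, 0, 0, 0, 0.8, 0, 0, 18, 0, 0, 0, 0.8])

```text
time_s: 3.75
eef_pos: [0.4451, 0.243, 0.3213]
eef_rot: [2.215, 2.225, 0.007]
wrist_force: [-0.4, -0.8, -0.4]
gripper_width: 0.0137
```

Run:
```python
from rig import *
from h import *
print(state()["eef_pos"],state()["gripper_width"],state()["wrist_force"])
for n in ["wrist","scene"]:
    s=snapshot(n); cv2.imwrite(f"pics/{n}3.png",s["color"]); np.savez(f"{n}3.npz",**s)
crop(s["color"],280,180,420,300,5,"pics/scene3a.png")
```

```text
[0.44514829 0.24296461 0.32133284] 0.013707818525085558 [-0.42115108 -0.8132444  -0.43349582]
```

View pics/wrist3.png

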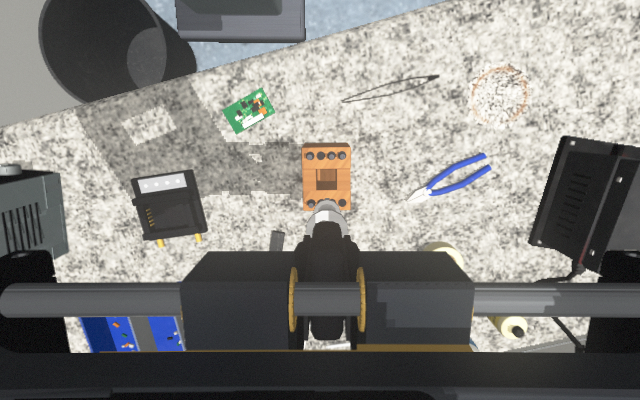

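View pics/scene3.png

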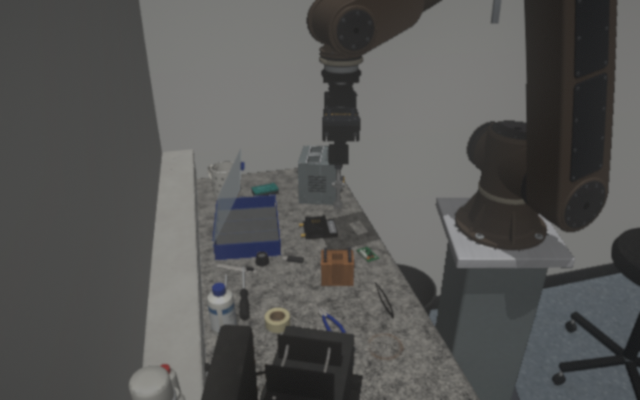

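arm_command(targets=[1.3, -4, 0, 0, 0, 0, 0.8, 2.5, -8, 0, 0, 0, 0, 0.8, 3.6, -12, 0, 0, 0, 0, 0.8, 4.8, -16, 0, 0, 0, 0, 0.8, 6, -20, 0, 0, 0, 0, 0.8, 7.2, -24, 0, 0, 0, 0, 0.8, 8.4, -28, 0, 0, 0, 0, 0.8, 9.6, -32, 0, 0, 0, 0, 0.8, 10.8, -36, 0, 0, 0, 0, 0.8, 12, -40, 0, 0, 0, 0, 0.8])

```text
time_s: 4.68
eef_pos: [0.5642, -0.1583, 0.3163]
eef_rot: [-2.215, -2.223, 0.002]
wrist_force: [0.7, -0.7, -1.0]
gripper_width: 0.0136
```

arm_command(targets=[1, -3, 0, 0, 0, 0, 0.8, 1.4, -4.85, 0, 0, 0, 0, 0.8, 1.4, -4.85, 0, 0, 0, 0, 0.8, 1.4, -4.85, 0, 0, 0, 0, 0.8, 1.4, -4.85, 0, 0, 0, 0, 0.8])

```text
time_s: 5.1
eef_pos: [0.578, -0.2036, 0.3177]
eef_rot: [-2.215, -2.225, 0.001]
wrist_force: [0.2, 1.2, -0.5]
gripper_width: 0.0138
```

Run:
```python
from rig import *
from h import *
print(state()["eef_pos"],state()["eef_rot"],state()["q"])
for n in ["wrist"]:
    s=snapshot(n); cv2.imwrite(f"pics/{n}4.png",s["color"]); np.savez(f"{n}4.npz",**s)
```

```text
[ 0.57803463 -0.20363847  0.31765831] [-2.21485920e+00 -2.22528840e+00  5.12070665e-04] [-4.46589556e-01  4.06908379e-01  1.47822391e+00  3.44457083e-04
  1.25838558e+00 -2.02218974e+00]
```

View pics/wrist4.png

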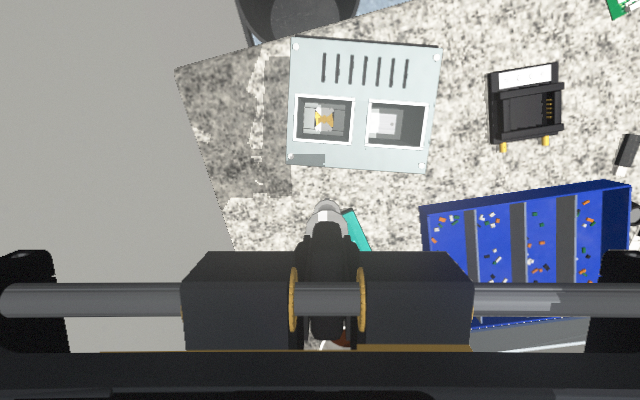

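Run:
```python
from h import *
s=np.load("wrist4.npz"); im=s["color"]
crop(im,283,85,373,165,8,"pics/w4a.png")
crop(im,290,190,370,270,6,"pics/w4b.png")
```

```text
(no output)
```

View pics/w4a.png

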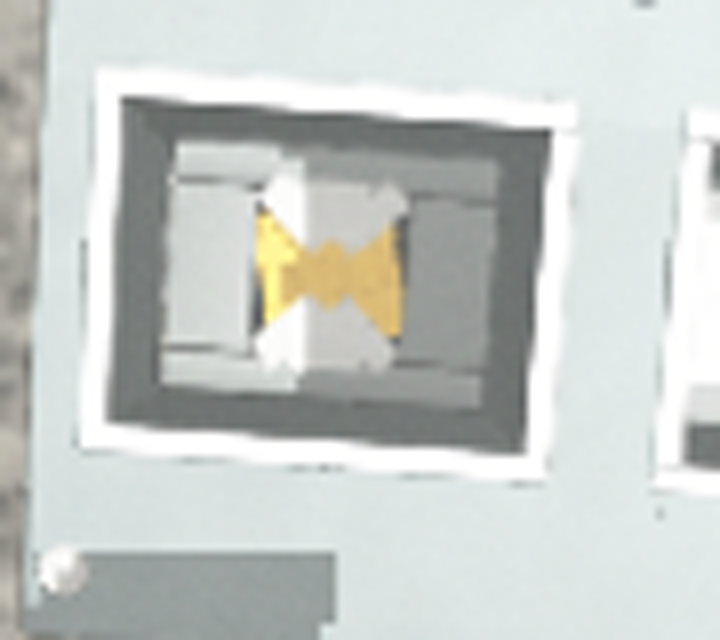

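View pics/w4b.png

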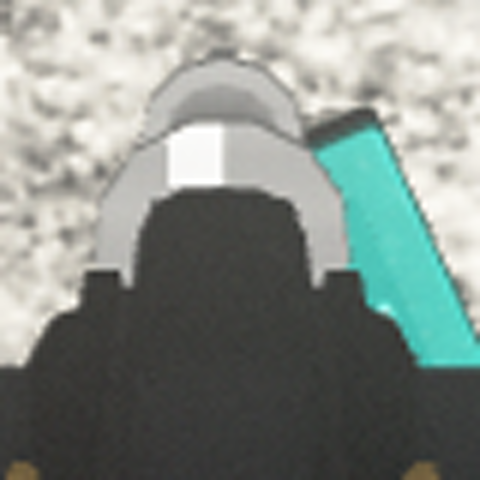

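```bash
cat >> h.py <<'E'
def edgefit(s,eef,rot,pts):  # pts: (u,v, zkey): ray to plane zkey in tool frame
    Rt=R.from_rotvec(rot).as_matrix()
    for u,v,zk in pts:
        o,d=ray(s,[(u,v)]); o2=Rt.T@(o-eef); d2=Rt.T@d[0]
        zt=.131-zk; print(u,v,zk,((o2+d2*(zt-o2[2])/d2[2])*1000).round(2))
E
python3 - <<'E'
from h import *
s=np.load("wrist4.npz"); eef=np.array([ 0.57803463,-0.20363847,0.31765831]); rot=[-2.21485920e+00,-2.22528840e+00,5.12070665e-04]
f=lambda a,x,y,k:np.array(a,float)/k+[x,y]-.5+.5/k
P=plane(s,f([[331,273],[178,140],[500,160],[480,405],[160,385]],283,85,8),.05);print(P.round(4),P[1:].mean(0))
print("yaw",np.arctan2(P[1]-P[4]+P[2]-P[3],1), [np.arctan2(*(P[b]-P[a])[[0,1]])*-1 for a,b in((1,2),(4,3))],[np.arctan2(*(P[b]-P[a])[[1,0]]) for a,b in((1,4),(2,3))])
B=plane(s,f([[118,95],[555,128],[525,455],[105,420]],283,85,8),.13);print(B.round(4),B.mean(0),[np.arctan2(*(B[b]-B[a])[[0,1]])*-1 for a,b in((0,1),(3,2))],[np.arctan2(*(B[b]-B[a])[[1,0]]) for a,b in((0,3),(1,2))])
# key
a=f([[224,52],[223,122],[97,230],[350,230]],290,190,6)
edgefit(s,eef,rot,[(*a[0],.0105),(*a[1],.055),(*a[1],.058),(*a[2],.058),(*a[3],.058)])
# dock pocket rim approx, zoom
crop(s["color"],475,50,575,160,5,"pics/w4d.png")
E
```

```text
[[ 0.5099 -0.2065  0.05  ]
 [ 0.4922 -0.2277  0.05  ]
 [ 0.4946 -0.1832  0.05  ]
 [ 0.5279 -0.1854  0.05  ]
 [ 0.5253 -0.2306  0.05  ]] [ 0.50997972 -0.20673279  0.05      ]
yaw [-0.06631011  0.00513337  0.        ] [np.float64(-0.05456896286719182), np.float64(-0.05635427840095248)] [np.float64(-0.08707713718345424), np.float64(-0.06723920512170217)]
[[ 0.4905 -0.2298  0.13  ]
 [ 0.4938 -0.1811  0.13  ]
 [ 0.5297 -0.1838  0.13  ]
 [ 0.526  -0.2319  0.13  ]] [ 0.50998507 -0.20665496  0.13      ] [np.float64(-0.06707761616091065), np.float64(-0.07698109106786714)] [np.float64(-0.05775914370406424), np.float64(-0.07316344165102227)]
326.91666666666663 198.25 0.0105 [  0.28  -9.72 120.5 ]
326.75 209.91666666666669 0.055 [  0.11 -12.09  76.  ]
326.75 209.91666666666669 0.058 [  0.11 -12.87  73.  ]
305.75 227.91666666666669 0.058 [-13.34  -0.96  73.  ]
347.91666666666663 227.91666666666669 0.058 [13.67 -0.95 73.  ]
```

View pics/w4d.png

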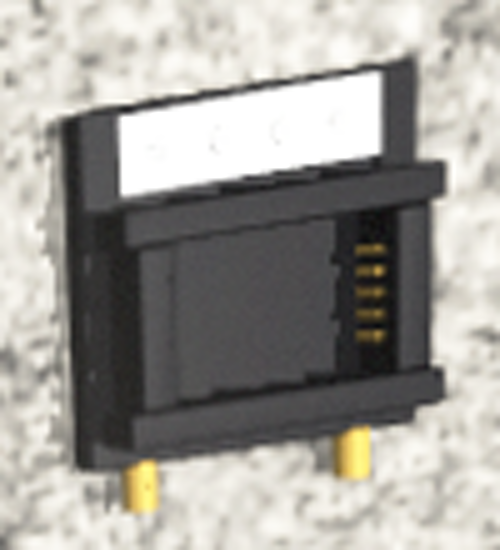

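arm_command(targets=[-0.7, -0.7, -0.4, 0, 0, -0.12, 0.8, -1.4, -1.4, -0.8, 0, 0, -0.24, 0.8, -2.1, -2.1, -1.2, 0, 0, -0.36, 0.8, -2.8, -2.8, -1.6, 0, 0, -0.48, 0.8, -3.5, -3.6, -2, 0, 0, -0.6, 0.8, -4.2, -4.3, -2.4, 0, 0, -0.72, 0.8, -4.9, -5, -2.8, 0, 0, -0.84, 0.8, -5.6, -5.8, -3.2, 0, 0, -0.96, 0.8, -6.3, -6.6, -3.6, 0, 0, -1.08, 0.8, -6.8, -7.4, -4.2, 0, 0, -1.2, 0.8])

```text
time_s: 5.98
eef_pos: [0.5101, -0.2776, 0.277]
eef_rot: [3.087, 0.579, 0.001]
wrist_force: [0.3, -1.1, 0.2]
gripper_width: 0.0139
```

arm_command(targets=[0, 0, -0.3, 0, 0, -0.12, 0.8, 0, 0, -0.6, 0, 0, -0.24, 0.8, 0, 0, -0.6, 0, 0, -0.36, 0.8, 0, 0, -0.6, 0, 0, -0.44, 0.8, 0, 0, -0.6, 0, 0, -0.44, 0.8, 0, 0, -0.6, 0, 0, -0.44, 0.8])

```text
time_s: 6.48
eef_pos: [0.5106, -0.2776, 0.2708]
eef_rot: [3.14, -0.096, 0.001]
wrist_force: [-0.4, -0.5, -0.1]
gripper_width: 0.014
```

Run:
```python
from rig import *
from h import *
st=state();print(st["eef_pos"],st["eef_rot"],st["q"],st["joint_vel"].round(3))
for n in ["wrist"]:
    s=snapshot(n); cv2.imwrite(f"pics/{n}5.png",s["color"]); np.savez(f"{n}5.npz",eef=st["eef_pos"],rot=st["eef_rot"],**s)
```

```text
[ 0.51056487 -0.27764611  0.27081595] [ 3.14005230e+00 -9.56042186e-02  5.47939619e-04] [-6.11759630e-01  3.95335274e-01  1.62539447e+00  1.33655949e-04
  1.12052457e+00 -5.50943191e-01] [-0.005  0.003 -0.004  0.001  0.001 -0.02 ]
```

View pics/wrist5.png

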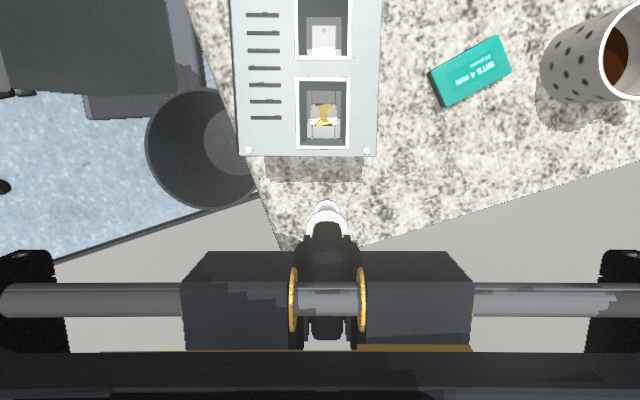

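Run:
```python
from h import *
s=np.load("wrist5.npz"); im=s["color"]
crop(im,290,75,360,155,8,"pics/w5a.png")
crop(im,290,190,370,270,6,"pics/w5b.png")
```

```text
(no output)
```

View pics/w5a.png

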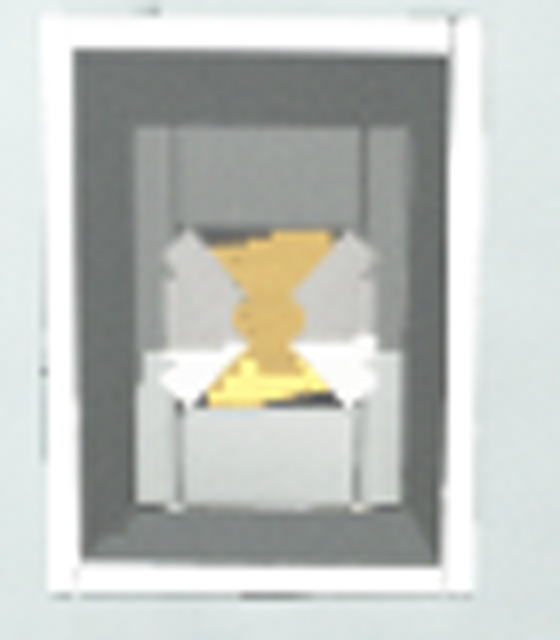

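View pics/w5b.png

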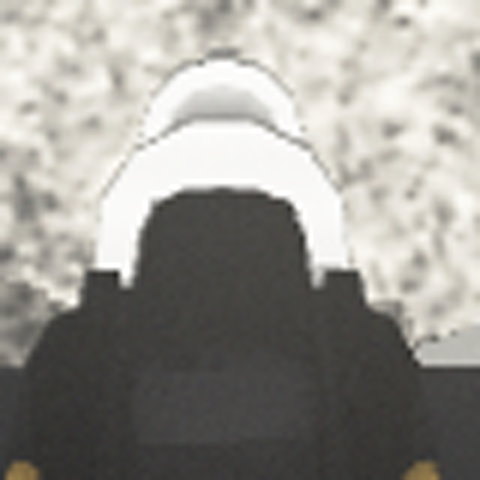

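Run:
```python
from h import *
s=np.load("wrist5.npz"); eef=s["eef"]; rot=s["rot"]
f=lambda a,x,y,k:np.array(a,float)/k+[x,y]-.5+.5/k
P=plane(s,f([[268,317],[133,125],[411,125],[403,505],[135,505]],290,75,8),.05);print(P.round(4),P[1:].mean(0))
B=plane(s,f([[75,50],[450,55],[440,568],[82,560]],290,75,8),.13);print(B.round(4),B.mean(0))
P2=plane(s,f([[215,250],[330,232],[210,405],[345,392]],290,75,8),.0463)
for Q,n in((P[1:],'cart'),(B,'bay')):
  d=Q[1]-Q[0]; print(n,np.arctan2(d[1],d[0]),[np.arctan2(*(Q[b]-Q[a])[[1,0]])+np.pi/2 for a,b in((0,3),(1,2))],np.arctan2(*(Q[2]-Q[3])[[1,0]]))
print('rotor',[np.arctan2(*(P2[b]-P2[a])[[1,0]]) for a,b in((0,1),(2,3))])
Rt=R.from_rotvec(rot).as_matrix(); print("tool x heading",np.arctan2(Rt[1,0],Rt[0,0]))
a=f([[223,52],[223,117],[97,230],[350,230]],290,190,6)
edgefit(s,eef,rot,[(*a[0],.0105),(*a[1],.055),(*a[1],.058),(*a[2],.058),(*a[3],.058)])
for o in ([0.15,1.0,0],):
  print("TCP target measured",P[0]-Rt@(np.array(o)/1000))
```

```text
[[ 0.5099 -0.2067  0.05  ]
 [ 0.4949 -0.1832  0.05  ]
 [ 0.5287 -0.1853  0.05  ]
 [ 0.5254 -0.2305  0.05  ]
 [ 0.4918 -0.2285  0.05  ]] [ 0.5102124  -0.20686168  0.05      ]
[[ 0.494  -0.1818  0.13  ]
 [ 0.5294 -0.1844  0.13  ]
 [ 0.5261 -0.2322  0.13  ]
 [ 0.4908 -0.2293  0.13  ]] [ 0.51006903 -0.20694593  0.13      ]
cart -0.06071065991765777 [np.float64(-0.06980164268399114), np.float64(-0.07282177072938945)] -0.060744656875740294
bay -0.07322965077907884 [np.float64(-0.06596077985486426), np.float64(-0.0678363799521422)] -0.08278400121055515
rotor [np.float64(0.08819431329801834), np.float64(0.03259611470842922)]
tool x heading -0.06087457369456911
326.75 198.25 0.0105 [ -1.38  -8.17 120.5 ]
326.75 209.08333333333334 0.055 [ -1.38 -11.08  76.  ]
326.75 209.08333333333334 0.058 [ -1.38 -11.85  73.  ]
305.75 227.91666666666669 0.058 [-14.83   0.6   73.  ]
347.91666666666663 227.91666666666669 0.058 [12.18  0.6  73.  ]
TCP target measured [ 0.5098262  -0.20569364  0.04999987]
```

arm_command(targets=[0, 0, 1.2, 0, 0, 0, 0.8, 0, 3.5, 1.2, 0, 0, 0.06, 0.8, 0.05, 7.3, 1.2, 0, 0, 0.12, 0.8, 0.05, 7.3, 1.2, 0, 0, 0.12, 0.8, 0.05, 7.3, 1.2, 0, 0, 0.12, 0.8])

```text
time_s: 6.95
eef_pos: [0.5111, -0.2041, 0.283]
eef_rot: [3.14, 0.094, 0.001]
wrist_force: [0.5, -0.3, -0.7]
gripper_width: 0.0138
```

arm_command(targets=[0, 0, 0, 0, 0, 0, 0.8, 0, 0, 0, 0, 0, 0, 0.8])

```text
time_s: 7.12
eef_pos: [0.5111, -0.2063, 0.2825]
eef_rot: [3.14, 0.087, 0.0]
wrist_force: [-0.4, -0.6, -0.9]
gripper_width: 0.014
```

Run:
```python
from rig import *
from h import *
st=state();print(st["eef_pos"],st["eef_rot"],st["q"],st["joint_vel"].round(3),st["wrist_force"])
s=snapshot("wrist"); cv2.imwrite(f"pics/wrist6.png",s["color"])
st=state();print(st["time_s"],st["eef_pos"],st["eef_rot"])
np.savez(f"wrist6.npz",eef=st["eef_pos"],rot=st["eef_rot"],**s)
crop(s["color"],270,100,400,230,5,"pics/w6a.png")
```

```text
[ 0.51105554 -0.20634111  0.28254174] [3.14018166e+00 8.65412287e-02 3.45836366e-04] [-5.03561149e-01  3.40053743e-01  1.68048668e+00 -8.55633093e-05
  1.12075162e+00 -5.58628605e-01] [-0.009  0.004 -0.001  0.002  0.001  0.005] [-0.42846939 -0.55280887 -0.89027555]
7.1667 [ 0.51099985 -0.20649923  0.28246463] [3.14030979e+00 8.57751476e-02 1.59940459e-04]
```

View pics/w6a.png

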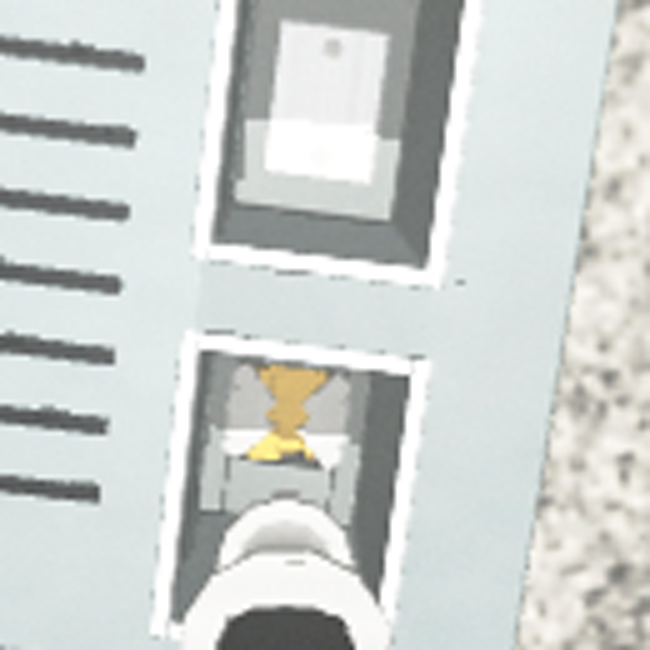

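Run:
```python
from h import *
L=[("wrist0",[0.19279339,0.59429101,0.23604841],[ 2.54078941e+00,1.84673395e+00,-1.54068530e-03]),("w1",[0.4461023,0.23933986,0.32035743],[-2.21626203,-2.226125,2.67e-4]),("wrist4",[ 0.57803463,-0.20363847,0.31765831],[-2.21485920e+00,-2.22528840e+00,5.12070665e-04])]
for n in("wrist5","wrist6"):
    s=np.load(n+".npz");L.append((n,s["eef"],s["rot"]))
for n,e,r in L:
    s=np.load(n+".npz");T=s["world_to_cam"];c=-T[:3,:3].T@T[:3,3];Rt=R.from_rotvec(r).as_matrix()
    print(n,((c-e)@Rt*1000).round(2),(R.from_matrix(Rt.T@T[:3,:3].T).as_rotvec()*1000).round(1))
s=np.load("wrist6.npz");f=lambda a,x,y,k:np.array(a,float)/k+[x,y]-.5+.5/k
print(plane(s,f([[287,414]],270,100,5),.05))
crop(s["color"],290,190,370,270,6,"pics/w6b.png"); crop(s["color"],300,165,360,230,10,"pics/w6c.png")
```

```text
wrist0 [  -0.53  -69.89 -147.04] [-247.3    0.5    0. ]
w1 [-1.0000e-01 -7.0010e+01 -1.4695e+02] [-247.4    0.5    0. ]
wrist4 [-9.0000e-02 -7.0010e+01 -1.4697e+02] [-247.4    0.6    0. ]
wrist5 [  -1.38  -68.41 -146.97] [-2.473e+02 -3.000e-01 -1.000e-01]
wrist6 [  -1.39  -68.74 -147.05] [-2.474e+02 -1.000e-01 -6.000e-01]
[[ 0.5099819 -0.2059725  0.05     ]]
```

View pics/w6b.png

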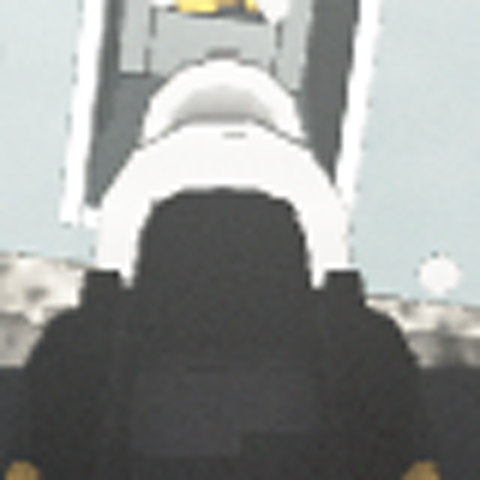

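View pics/w6c.png

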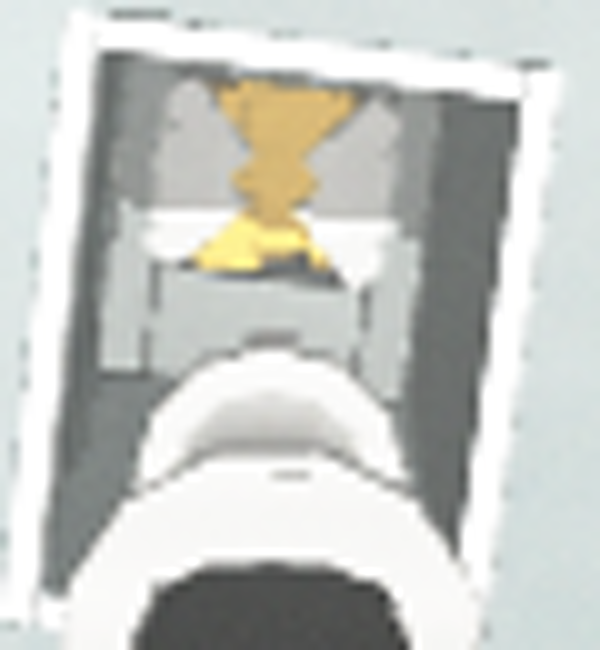

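arm_command(targets=[0, 0.23, -1, 0, 0, 0, 0.8, 0, 0.23, -3, 0, 0, 0, 0.8, 0, 0.23, -5, 0, 0, 0, 0.8, 0, 0.23, -7, 0, 0, 0, 0.8, 0, 0.23, -8.2, 0, 0, 0, 0.8, 0, 0.23, -8.2, 0, 0, 0, 0.8, 0, 0.23, -8.2, 0, 0, 0, 0.8, 0, 0.23, -8.2, 0, 0, 0, 0.8, 0, 0.23, -8.2, 0, 0, 0, 0.8, 0, 0.23, -8.2, 0, 0, 0, 0.8])

```text
time_s: 8.0
eef_pos: [0.5112, -0.2037, 0.2013]
eef_rot: [3.14, 0.086, 0.002]
wrist_force: [0.1, -0.1, -1.0]
gripper_width: 0.0135
```

Run:
```python
from rig import *
from h import *
st=state();print(st["eef_pos"],st["eef_rot"],st["joint_vel"].round(3),st["wrist_force"])
s=snapshot("wrist"); 
crop(s["color"],270,130,400,260,5,"pics/w7a.png")
```

```text
[ 0.51121466 -0.20367566  0.20132263] [3.13968097e+00 8.61331811e-02 2.14316253e-03] [ 0.001 -0.     0.002  0.    -0.002 -0.001] [ 0.12828351 -0.05977942 -0.98791805]
```

View pics/w7a.png

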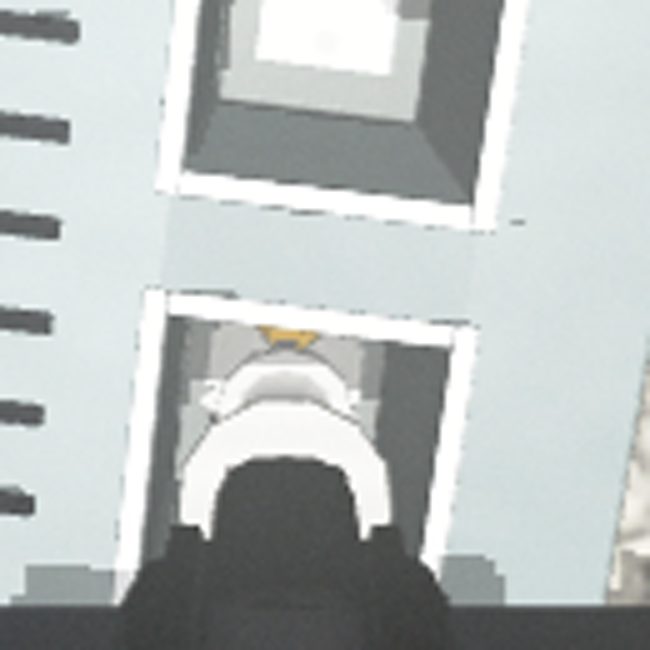

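arm_command(targets=[0, -0.03, -0.5, 0, 0, 0, 0.8, 0, -0.03, -1, 0, 0, 0, 0.8, 0, -0.03, -1.4, 0, 0, 0, 0.8, 0, -0.03, -1.6, 0, 0, 0, 0.8, 0, -0.03, -1.75, 0, 0, 0, 0.8, 0, -0.03, -1.85, 0, 0, 0, 0.8, 0, -0.03, -1.95, 0, 0, 0, 0.8, 0, -0.03, -1.95, 0, 0, 0, 0.8, 0, -0.03, -1.95, 0, 0, 0, 0.8])

```text
time_s: 8.8
eef_pos: [0.511, -0.2038, 0.1811]
eef_rot: [3.14, 0.086, 0.0]
wrist_force: [0.6, -0.7, -0.6]
gripper_width: 0.0139
```

arm_command(targets=[0, 0, -0.04, 0, 0, 0, 0.8, 0, 0, -0.08, 0, 0, 0, 0.8, 0, 0, -0.12, 0, 0, 0, 0.8])

```text
time_s: 9.05
eef_pos: [0.511, -0.2038, 0.1799]
eef_rot: [3.14, 0.086, 0.0]
wrist_force: [0.2, 0.4, -1.3]
gripper_width: 0.0139
```

arm_command(targets=[0, 0, -0.04, 0, 0, 0, 0.8, 0, 0, -0.08, 0, 0, 0, 0.8, 0, 0, -0.12, 0, 0, 0, 0.8])

```text
time_s: 9.3
eef_pos: [0.511, -0.2038, 0.1786]
eef_rot: [3.14, 0.086, 0.0]
wrist_force: [-0.3, -0.1, -1.7]
gripper_width: 0.0142
```

arm_command(targets=[0, 0, -0.03, 0, 0, 0, 0.8, 0, 0, -0.06, 0, 0, 0, 0.8, 0, 0, -0.06, 0, 0, 0, 0.8])

```text
time_s: 9.55
eef_pos: [0.511, -0.2038, 0.178]
eef_rot: [3.14, 0.086, 0.0]
wrist_force: [0.2, 0.3, -0.6]
gripper_width: 0.0136
```

arm_command(targets=[0, 0, -0.03, 0, 0, 0, 0.8, 0, 0, -0.06, 0, 0, 0, 0.8, 0, 0, -0.06, 0, 0, 0, 0.8])

```text
time_s: 9.8
eef_pos: [0.5111, -0.2038, 0.1774]
eef_rot: [3.14, 0.086, 0.001]
wrist_force: [1.0, 0.4, -0.5]
gripper_width: 0.0139
```

arm_command(targets=[0, 0, -0.03, 0, 0, 0, 0.8, 0, 0, -0.06, 0, 0, 0, 0.8, 0, 0, -0.06, 0, 0, 0, 0.8])

```text
time_s: 10.05
eef_pos: [0.511, -0.2038, 0.1768]
eef_rot: [3.14, 0.086, 0.0]
wrist_force: [1.1, -0.1, -0.2]
gripper_width: 0.0138
```

arm_command(targets=[0, 0, -0.03, 0, 0, 0, 0.8, 0, 0, -0.06, 0, 0, 0, 0.8, 0, 0, -0.06, 0, 0, 0, 0.8])

```text
time_s: 10.3
eef_pos: [0.511, -0.2038, 0.1762]
eef_rot: [3.14, 0.086, 0.0]
wrist_force: [1.8, -0.4, -0.6]
gripper_width: 0.0137
```

arm_command(targets=[0, 0, -0.03, 0, 0, 0, 0.8, 0, 0, -0.06, 0, 0, 0, 0.8, 0, 0, -0.06, 0, 0, 0, 0.8])

```text
time_s: 10.55
eef_pos: [0.511, -0.2038, 0.1756]
eef_rot: [3.14, 0.086, 0.0]
wrist_force: [1.0, -0.7, 0.1]
gripper_width: 0.0137
```

arm_command(targets=[0, 0, -0.03, 0, 0, 0, 0.8, 0, 0, -0.06, 0, 0, 0, 0.8, 0, 0, -0.06, 0, 0, 0, 0.8])

```text
time_s: 10.8
eef_pos: [0.511, -0.2038, 0.175]
eef_rot: [-3.14, -0.086, -0.0]
wrist_force: [1.0, 0.5, -0.2]
gripper_width: 0.0142
```

arm_command(targets=[0, 0, -0.03, 0, 0, 0, 0.8, 0, 0, -0.06, 0, 0, 0, 0.8, 0, 0, -0.09, 0, 0, 0, 0.8, 0, 0, -0.09, 0, 0, 0, 0.8])

```text
time_s: 11.13
eef_pos: [0.5109, -0.2037, 0.1741]
eef_rot: [-3.14, -0.086, -0.0]
wrist_force: [1.1, -0.7, -0.3]
gripper_width: 0.0139
```

arm_command(targets=[0, 0, -0.03, 0, 0, 0, 0.8, 0, 0, -0.06, 0, 0, 0, 0.8, 0, 0, -0.09, 0, 0, 0, 0.8, 0, 0, -0.09, 0, 0, 0, 0.8])

```text
time_s: 11.47
eef_pos: [0.5109, -0.2038, 0.1732]
eef_rot: [-3.14, -0.086, -0.0]
wrist_force: [0.2, 0.3, -1.2]
gripper_width: 0.0143
```

arm_command(targets=[0, 0, -0.03, 0, 0, 0, 0.8, 0, 0, -0.06, 0, 0, 0, 0.8, 0, 0, -0.06, 0, 0, 0, 0.8])

```text
time_s: 11.72
eef_pos: [0.5109, -0.2038, 0.1726]
eef_rot: [-3.14, -0.086, 0.0]
wrist_force: [1.6, -1.0, -0.1]
gripper_width: 0.0136
```

arm_command(targets=[0, 0, -0.03, 0, 0, 0, 0.8, 0, 0, -0.06, 0, 0, 0, 0.8, 0, 0, -0.06, 0, 0, 0, 0.8])

```text
time_s: 11.97
eef_pos: [0.511, -0.2038, 0.172]
eef_rot: [-3.14, -0.086, -0.0]
wrist_force: [0.9, 0.1, 0.0]
gripper_width: 0.0136
```

arm_command(targets=[0, 0, -0.03, 0, 0, 0, 0.8, 0, 0, -0.05, 0, 0, 0, 0.8, 0, 0, -0.05, 0, 0, 0, 0.8])

```text
time_s: 12.22
eef_pos: [0.511, -0.2038, 0.1715]
eef_rot: [3.14, 0.086, 0.0]
wrist_force: [1.3, 0.5, -0.9]
gripper_width: 0.0136
```

arm_command(targets=[0, 0, -0.02, 0, 0, 0, 0.8, 0, 0, -0.04, 0, 0, 0, 0.8, 0, 0, -0.04, 0, 0, 0, 0.8])

```text
time_s: 12.47
eef_pos: [0.511, -0.2038, 0.1715]
eef_rot: [3.14, 0.086, 0.001]
wrist_force: [0.8, 0.4, 4.2]
gripper_width: 0.0138
```

arm_command(targets=[0, 0, -0.02, 0, 0, 0, 0.8, 0, 0, -0.04, 0, 0, 0, 0.8, 0, 0, -0.04, 0, 0, 0, 0.8])

```text
time_s: 12.72
eef_pos: [0.511, -0.2038, 0.1714]
eef_rot: [3.14, 0.086, 0.001]
wrist_force: [-0.5, 1.0, 9.0]
gripper_width: 0.0141
```

arm_command(targets=[0, 0, 0.1, 0, 0, 0, 0.8, 0, 0, 0.1, 0, 0, 0, 0.8, -0.015, 0, 0.1, 0, 0, 0.06, 0.8, -0.029, -0.003, 0.1, 0, 0, 0.12, 0.8, -0.043, -0.006, 0.1, 0, 0, 0.18, 0.8, -0.057, -0.01, 0.1, 0, 0, 0.24, 0.8, -0.07, -0.015, 0.1, 0, 0, 0.3, 0.8, -0.084, -0.02, 0.1, 0, 0, 0.36, 0.8, -0.084, -0.02, 0.1, 0, 0, 0.36, 0.8])

```text
time_s: 13.47
eef_pos: [0.5101, -0.2039, 0.1715]
eef_rot: [-3.073, -0.651, 0.0]
wrist_force: [1.3, 0.1, -0.6]
gripper_width: 0.0141
```

Run:
```python
from rig import *
st=state();print(st["eef_pos"],st["eef_rot"],st["wrist_force"],st["wrist_torque"],st["joint_efforts"][5])
```

```text
[ 0.51006746 -0.2039333   0.17148769] [-3.07307457e+00 -6.51056334e-01  2.26819589e-04] [ 1.26032915  0.11022954 -0.61252673] [-0.01079989 -0.20073493 -0.06651923] -1.1332255974411964
```

arm_command(targets=[-0.014, -0.006, 0, 0, 0, 0.06, 0.8, -0.026, -0.013, 0, 0, 0, 0.12, 0.8, -0.038, -0.021, 0, 0, 0, 0.18, 0.8, -0.049, -0.029, 0, 0, 0, 0.24, 0.8, -0.06, -0.038, 0, 0, 0, 0.3, 0.8, -0.071, -0.048, 0, 0, 0, 0.36, 0.8, -0.081, -0.059, 0, 0, 0, 0.42, 0.8, -0.09, -0.07, 0, 0, 0, 0.48, 0.8, -0.1, -0.082, 0, 0, 0, 0.54, 0.8, -0.1, -0.082, 0, 0, 0, 0.54, 0.8])

```text
time_s: 14.3
eef_pos: [0.5089, -0.2049, 0.1715]
eef_rot: [-2.789, -1.445, 0.001]
wrist_force: [-0.8, -1.5, -0.1]
gripper_width: 0.0134
```

Run:
```python
from rig import *
st=state();print(st["eef_pos"],st["eef_rot"],st["wrist_force"],st["wrist_torque"],st["joint_efforts"][5])
```

```text
[ 0.50889683 -0.20485833  0.17149818] [-2.78927231e+00 -1.44464322e+00  7.92473811e-04] [-0.77599551 -1.46217369 -0.06194845] [-0.24293296  0.1021539  -0.07340413] -1.150515116751194
```

arm_command(targets=[-0.006, -0.008, 0, 0, 0, 0.04, 0.8, -0.011, -0.016, 0, 0, 0, 0.08, 0.8, -0.011, -0.016, 0, 0, 0, 0.08, 0.8])

```text
time_s: 14.55
eef_pos: [0.5088, -0.205, 0.1715]
eef_rot: [-2.731, -1.552, 0.001]
wrist_force: [-0.7, -1.5, -1.0]
gripper_width: 0.0142
```

Run:
```python
from rig import *
st=state();print(st["eef_pos"],st["eef_rot"],st["wrist_force"],st["wrist_torque"],st["joint_efforts"][5])
```

```text
[ 0.50877252 -0.20503571  0.17150893] [-2.73098286e+00 -1.55198467e+00  8.26685238e-04] [-0.73412485 -1.51640953 -1.02736481] [-0.3964444   0.19811143 -0.0845135 ] -0.7869279384613037
```

arm_command(targets=[-0.005, -0.008, 0, 0, 0, 0.04, 0.8, -0.005, -0.008, 0, 0, 0, 0.04, 0.8])

```text
time_s: 14.72
eef_pos: [0.5088, -0.2051, 0.1715]
eef_rot: [-2.7, -1.606, 0.001]
wrist_force: [-1.3, -1.6, -1.7]
gripper_width: 0.0141
```

Run:
```python
from rig import *
st=state();print(st["eef_pos"],st["eef_rot"],st["wrist_force"],st["wrist_torque"],st["joint_efforts"][5])
```

```text
[ 0.50875022 -0.20512967  0.17152478] [-2.69964623e+00 -1.60597132e+00  7.64309118e-04] [-1.2837293  -1.59248426 -1.65893236] [-0.5235137   0.21184149 -0.0511591 ] -0.6501155532896519
```

arm_command(targets=[-0.003, -0.006, 0, 0, 0, 0.03, 0.8, -0.006, -0.012, 0, 0, 0, 0.06, 0.8, -0.006, -0.012, 0, 0, 0, 0.06, 0.8])

```text
time_s: 14.97
eef_pos: [0.5087, -0.2052, 0.1715]
eef_rot: [-2.651, -1.686, 0.001]
wrist_force: [-0.9, -1.6, -1.9]
gripper_width: 0.0138
```

Run:
```python
from rig import *
st=state();print(st["eef_pos"],st["eef_rot"],st["wrist_force"],st["wrist_torque"],st["joint_efforts"][5])
s=snapshot("wrist")
from h import *
crop(s["color"],250,120,410,280,4,"pics/w8a.png")
```

```text
[ 0.50870177 -0.20522263  0.17154698] [-2.65053691e+00 -1.68572465e+00  6.52976169e-04] [-0.90308137 -1.57971493 -1.94306391] [-0.42458511  0.28601889 -0.10928521] -0.611498337239027
```

View pics/w8a.png

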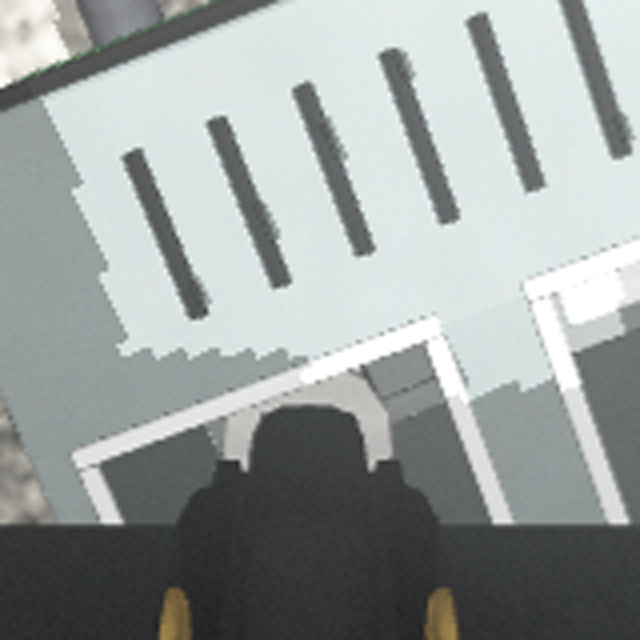

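arm_command(targets=[-0.003, -0.006, 0, 0, 0, 0.03, 0.8, -0.006, -0.012, 0, 0, 0, 0.06, 0.8, -0.006, -0.012, 0, 0, 0, 0.06, 0.8])

```text
time_s: 15.27
eef_pos: [0.5087, -0.2052, 0.1716]
eef_rot: [-2.598, -1.765, 0.0]
wrist_force: [-1.4, -0.8, -2.9]
gripper_width: 0.0136
```

Run:
```python
from rig import *
st=state();print(st["eef_pos"],st["eef_rot"],st["wrist_force"],st["wrist_torque"],st["joint_efforts"][5])
```

```text
[ 0.50867275 -0.2052111   0.17156508] [-2.59809671e+00 -1.76525841e+00  4.35897631e-04] [-1.38337883 -0.83094275 -2.94493097] [-0.35835224  0.33084375 -0.00881583] -0.6069535575807095
```

arm_command(targets=[0, 0, 0.04, 0, 0, 0, 0.8, 0, 0, 0.08, 0, 0, 0, 0.8, 0, 0, 0.12, 0, 0, 0, 0.8, 0, 0, 0.12, 0, 0, 0, 0.8])

```text
time_s: 15.6
eef_pos: [0.5088, -0.2052, 0.1729]
eef_rot: [-2.598, -1.766, 0.0]
wrist_force: [-1.1, -1.0, -2.8]
gripper_width: 0.0141
```

arm_command(targets=[0, 0, 0.04, 0, 0, 0, 0.8, 0, 0, 0.08, 0, 0, 0, 0.8, 0, 0, 0.12, 0, 0, 0, 0.8, 0, 0, 0.12, 0, 0, 0, 0.8])

```text
time_s: 15.93
eef_pos: [0.5088, -0.2052, 0.1741]
eef_rot: [-2.597, -1.767, 0.0]
wrist_force: [-1.9, -0.5, -4.0]
gripper_width: 0.0139
```

Run:
```python
from rig import *
st=state();print(st["eef_pos"],st["eef_rot"],st["wrist_force"],st["wrist_torque"],st["joint_efforts"][5])
```

```text
[ 0.50877809 -0.20519778  0.17414985] [-2.59713019e+00 -1.76710039e+00  3.04822844e-05] [-1.88170369 -0.53006038 -4.02756657] [-0.16413315  0.41124072 -0.04309766] -0.04917099256999791
```

arm_command(targets=[0, 0, 0.06, 0, 0, 0, 0.8, 0, 0, 0.12, 0, 0, 0, 0.8, 0, 0, 0.18, 0, 0, 0, 0.8, 0, 0, 0.24, 0, 0, 0, 0.8, 0, 0, 0.3, 0, 0, 0, 0.8])

```text
time_s: 16.35
eef_pos: [0.5088, -0.2052, 0.1772]
eef_rot: [-2.597, -1.767, 0.0]
wrist_force: [-1.2, -0.3, -4.6]
gripper_width: 0.0142
```

arm_command(targets=[0, 0, 0.1, 0, 0, 0, 0.8, 0, 0, 0.2, 0, 0, 0, 0.8, 0, 0, 0.3, 0, 0, 0, 0.8, 0, 0, 0.4, 0, 0, 0, 0.8, 0, 0, 0.5, 0, 0, 0, 0.8])

```text
time_s: 16.77
eef_pos: [0.5088, -0.2053, 0.1822]
eef_rot: [-2.597, -1.767, -0.0]
wrist_force: [-1.1, -0.4, -4.3]
gripper_width: 0.0137
```

Run:
```python
from rig import *
st=state();print(st["eef_pos"],st["eef_rot"],st["wrist_force"],st["wrist_torque"],st["joint_efforts"][5])
```

```text
[ 0.50880309 -0.20525491  0.18221759] [-2.59718895e+00 -1.76725203e+00 -3.34634324e-05] [-1.05059798 -0.40067979 -4.28289793] [-0.09079169  0.5214291  -0.07790569] -0.05503512918949127
```

arm_command(targets=[0, 0, 0.8, 0, 0, 0, 0.8, 0, 0, 1.8, 0, 0, 0, 0.8, 0, 0, 3, 0, 0, 0, 0.8, 0, 0, 4.2, 0, 0, 0, 0.8, 0, 0, 5.4, 0, 0, 0, 0.8, 0, 0, 6.4, 0, 0, 0, 0.8, 0, 0, 7, 0, 0, 0, 0.8])

```text
time_s: 17.35
eef_pos: [0.5088, -0.2053, 0.2539]
eef_rot: [2.596, 1.767, 0.001]
wrist_force: [-1.9, -1.0, -5.0]
gripper_width: 0.0137
```

arm_command(targets=[0, 0, 0.8, 0, 0, 0, 0.8, 0, 0, 1.8, 0, 0, 0, 0.8, 0, 0, 3, 0, 0, 0, 0.8, 0, 0, 4.2, 0, 0, 0, 0.8, 0, 0, 5.4, 0, 0, 0, 0.8, 0, 0, 6.4, 0, 0, 0, 0.8, 0, 0, 7, 0, 0, 0, 0.8, 0, 0, 7.2, 0, 0, 0, 0.8, 0, 0, 7.2, 0, 0, 0, 0.8])

```text
time_s: 18.1
eef_pos: [0.5089, -0.2053, 0.3245]
eef_rot: [2.597, 1.767, 0.001]
wrist_force: [0.0, -0.9, -1.4]
gripper_width: 0.0136
```

Run:
```python
from rig import *
from h import *
st=state();print(st["eef_pos"],st["eef_rot"],st["wrist_force"],st["wrist_torque"],st["q"])
for n in ("wrist","top","scene"):
    s=snapshot(n);cv2.imwrite(f"pics/{n}9.png",s["color"]); np.savez(n+"9.npz",eef=st["eef_pos"],rot=st["eef_rot"],**s)
```

```text
[ 0.5089493  -0.20528435  0.32448827] [2.59684832e+00 1.76709012e+00 7.74089625e-04] [ 0.02354057 -0.85745515 -1.38061586] [-0.02192151  0.0221754  -0.01027032] [-5.03853228e-01  3.01036400e-01  1.62337002e+00  2.09551863e-04
  1.21648416e+00 -1.69892852e+00]
```

View pics/wrist9.png

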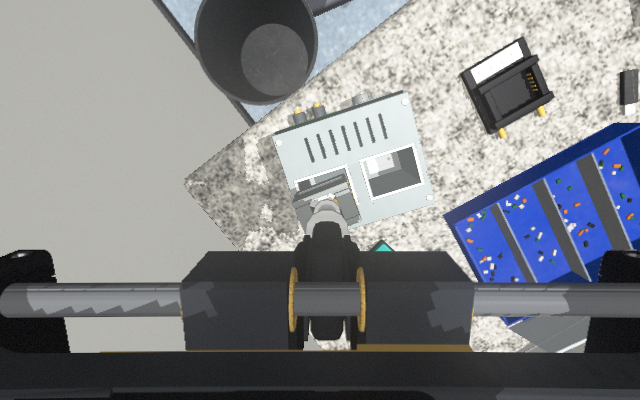

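View pics/scene9.png

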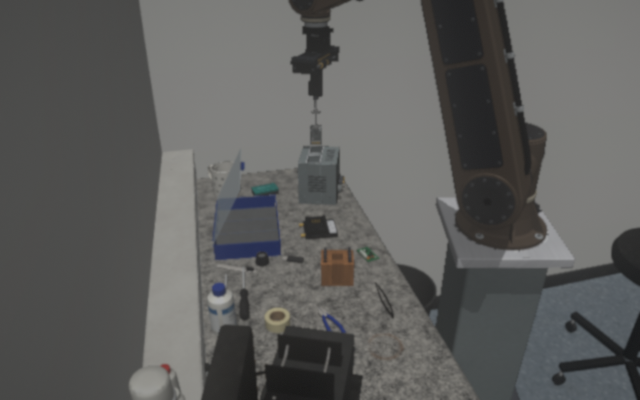

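Run:
```python
from h import *
s=np.load("scene9.npz"); crop(s["color"],280,70,360,220,5,"pics/s9a.png")
s=np.load("wrist9.npz"); crop(s["color"],270,150,380,260,6,"pics/w9a.png")
```

```text
(no output)
```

View pics/s9a.png

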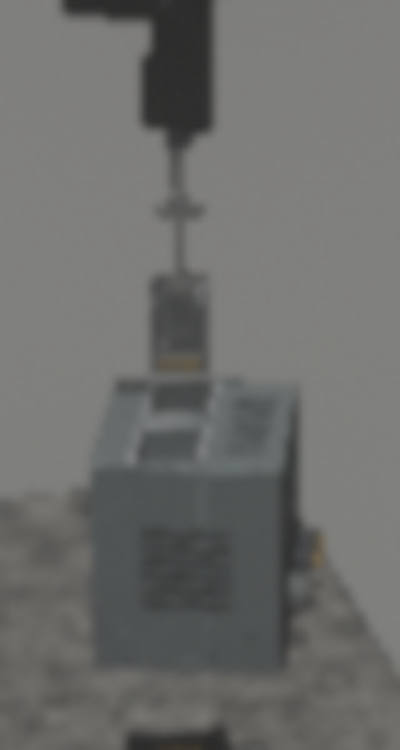

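View pics/w9a.png

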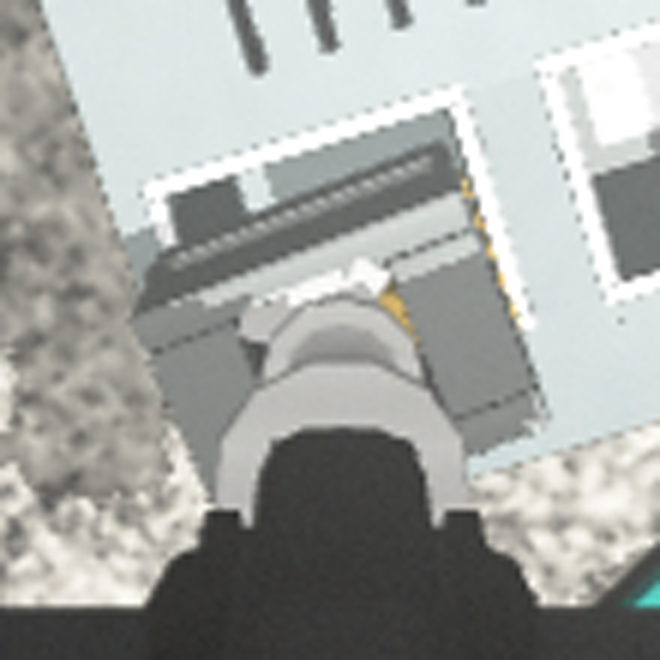

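arm_command(targets=[0.3, 0.9, 0, 0, 0, 0, 0.8, 0.9, 2.7, 0, 0, 0, 0.03, 0.8, 1.8, 5.2, 0, 0, 0, 0.06, 0.8, 2.7, 7.8, 0, 0, 0, 0.09, 0.8, 3.6, 10.5, 0, 0, 0, 0.12, 0.8, 4.5, 13.2, 0, 0, 0, 0.15, 0.8, 5.4, 16, 0, 0, 0, 0.18, 0.8, 6.3, 18.6, 0, 0, 0, 0.2, 0.8, 7.2, 21, 0, 0, 0, 0.2, 0.8, 7.7, 22.6, 0, 0, 0, 0.2, 0.8])

```text
time_s: 19.08
eef_pos: [0.5863, 0.0236, 0.3237]
eef_rot: [-2.406, -2.019, -0.0]
wrist_force: [-0.5, -0.9, -2.5]
gripper_width: 0.0137
```

arm_command(targets=[0.2, 0.6, 0, 0, 0, 0, 0.8, 0.3, 0.9, 0, 0, 0, 0, 0.8, 0.3, 0.9, 0, 0, 0, 0, 0.8, 0.3, 0.9, 0, 0, 0, 0, 0.8, 0.3, 0.9, 0, 0, 0, 0, 0.8, 0.3, 0.9, 0, 0, 0, 0, 0.8, 0.3, 0.9, 0, 0, 0, 0, 0.8])

```text
time_s: 19.67
eef_pos: [0.5888, 0.029, 0.3242]
eef_rot: [2.409, 2.017, 0.0]
wrist_force: [0.6, -0.4, -4.0]
gripper_width: 0.0141
```

Run:
```python
from rig import *
from h import *
st=state();print(st["eef_pos"],st["eef_rot"],st["wrist_force"],st["wrist_torque"],st["joint_vel"].round(3))
for n in ("wrist",):
    s=snapshot(n);cv2.imwrite(f"pics/{n}10.png",s["color"]); np.savez(n+"10.npz",eef=st["eef_pos"],rot=st["eef_rot"],**s)
```

```text
[0.58876396 0.02904818 0.32423954] [2.40881469e+00 2.01665018e+00 2.52506889e-04] [ 0.58720993 -0.38677216 -3.99531982] [-0.01470678  0.00545731 -0.00066714] [ 0.002  0.002 -0.002  0.     0.001  0.001]
```

View pics/wrist10.png

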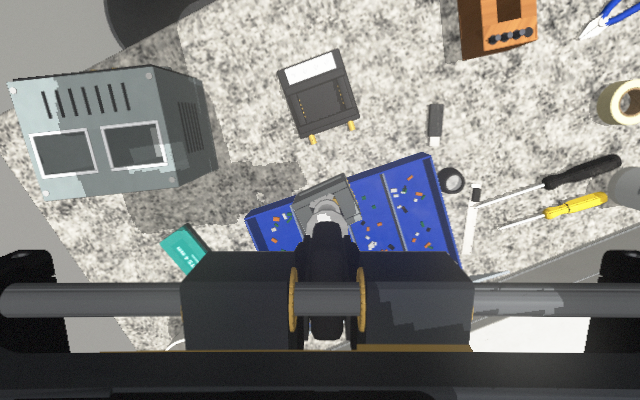

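Run:
```python
from h import *
s=np.load("wrist10.npz"); im=s["color"]
g=cv2.convertScaleAbs(im,alpha=1.8)
crop(g,268,40,368,150,7,"pics/w10a.png")
crop(im,275,165,375,255,7,"pics/w10b.png")
```

```text
(no output)
```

View pics/w10a.png

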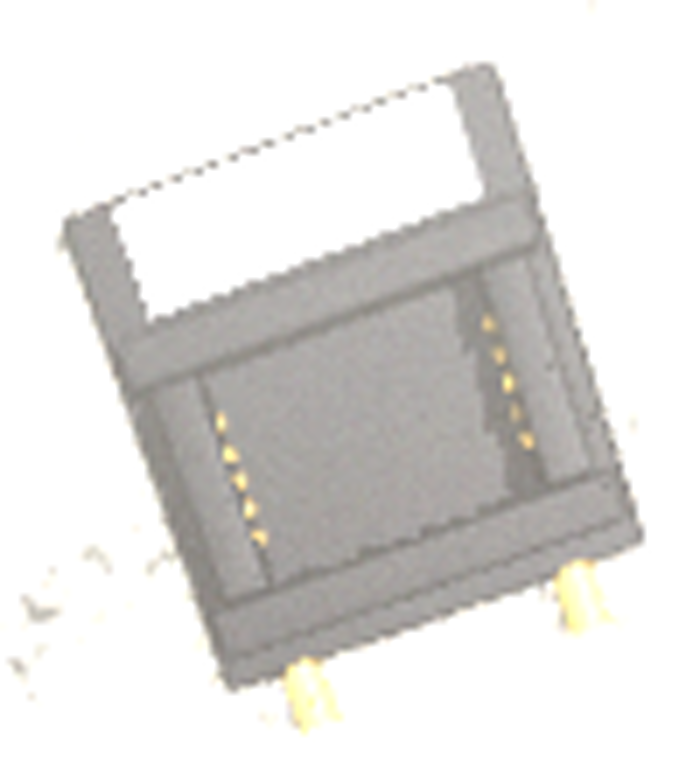

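View pics/w10b.png

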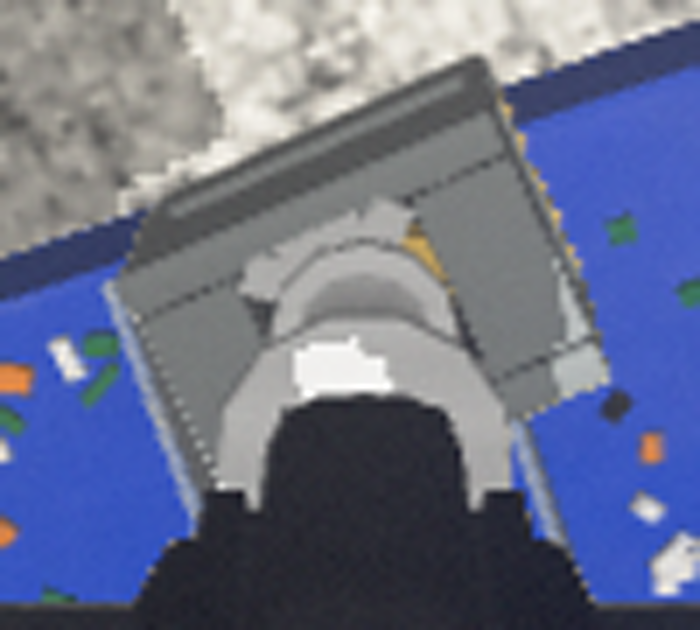

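Run:
```python
from h import *
s=np.load("wrist10.npz"); eef=s["eef"]; rot=s["rot"]
f=lambda a,x,y,k:np.array(a,float)/k+[x,y]-.5+.5/k
b=np.array([-1.44,-.15,0])/1000
P=plane(s,f([[205,368],[483,262],[545,491],[267,589]],268,40,7),.026)-b
print(P.round(4),P.mean(0).round(4),[np.linalg.norm(P[i]-P[(i+1)%4]).round(4) for i in range(4)])
yaw=lambda d:np.arctan2(d[1],d[0])
print("yaw dock",yaw(P[1]-P[0])-np.pi/2,yaw(P[2]-P[3])-np.pi/2,yaw(P[3]-P[0]),yaw(P[2]-P[1]))
zt=eef[2]-.132+.0095
C=plane(s,f([[115,275],[495,105],[608,380]],275,165,7),zt)-b
print(zt,C.round(4),"centre",((C[0]+C[2])/2).round(4),[np.linalg.norm(C[i]-C[i+1]).round(4) for i in range(2)],"yaw",yaw(C[1]-C[0])-np.pi/2,yaw(C[2]-C[1]))
psi=2*np.arctan2(rot[1],rot[0]);print("psi",psi,"key axis",eef[:2]+.0024*np.array([np.sin(psi),-np.cos(psi)]))
a=f([[362,243],[362,320]],275,165,7)
edgefit(s,eef,rot,[(*a[0],.0105),(*a[1],.055),(*a[1],.058)])
```

```text
[[0.4877 0.0117 0.026 ]
 [0.4793 0.0607 0.026 ]
 [0.5174 0.0649 0.026 ]
 [0.525  0.0151 0.026 ]] [0.5023 0.0381 0.026 ] [np.float64(0.0497), np.float64(0.0383), np.float64(0.0503), np.float64(0.0375)]
yaw dock 0.16871964197976763 0.15180895291302887 0.09057331301529915 0.11007887836268083
0.20173954080857903 [[0.5806 0.0028 0.2017]
 [0.5692 0.0471 0.2017]
 [0.602  0.0544 0.2017]] centre [0.5913 0.0286 0.2017] [np.float64(0.0457), np.float64(0.0336)] yaw 0.25034222309163034 0.21997830431564064
psi 1.3940271932433757 key axis [0.59112656 0.02862614]
326.2857142857143 199.2857142857143 0.0105 [ -0.48  -8.92 120.5 ]
326.2857142857143 210.2857142857143 0.055 [ -0.46 -11.85  76.  ]
326.2857142857143 210.2857142857143 0.058 [ -0.46 -12.63  73.  ]
```

arm_command(targets=[-0.8, 0.1, 0, 0, 0, -0.03, 0.8, -2.3, 0.25, 0, 0, 0, -0.06, 0.8, -4.2, 0.45, 0, 0, 0, -0.1, 0.8, -6.1, 0.67, -1, 0, 0, -0.1, 0.8, -7.7, 0.85, -2.5, 0, 0, -0.1, 0.8, -8.6, 0.95, -4.5, 0, 0, -0.1, 0.8, -8.88, 0.98, -6.5, 0, 0, -0.1, 0.8, -8.88, 0.98, -8.5, 0, 0, -0.1, 0.8, -8.88, 0.98, -10, 0, 0, -0.1, 0.8, -8.88, 0.98, -10.8, 0, 0, -0.1, 0.8])

```text
time_s: 20.55
eef_pos: [0.4995, 0.0393, 0.2147]
eef_rot: [-2.505, -1.894, 0.002]
wrist_force: [0.8, 0.6, -3.4]
gripper_width: 0.0139
```

arm_command(targets=[0, 0, -0.4, 0, 0, 0, 0.8, 0, 0, -0.6, 0, 0, 0, 0.8, 0, 0, -0.6, 0, 0, 0, 0.8, 0, 0, -0.6, 0, 0, 0, 0.8, 0, 0, -0.6, 0, 0, 0, 0.8, 0, 0, -0.6, 0, 0, 0, 0.8])

```text
time_s: 21.05
eef_pos: [0.5003, 0.0395, 0.2107]
eef_rot: [2.505, 1.895, 0.001]
wrist_force: [-0.6, -0.2, -3.0]
gripper_width: 0.0135
```

Run:
```python
from rig import *
from h import *
st=state();print(st["eef_pos"],st["eef_rot"],st["wrist_force"],st["wrist_torque"],st["joint_vel"].round(3))
for n in ("wrist",):
    s=snapshot(n);cv2.imwrite(f"pics/{n}11.png",s["color"]); np.savez(n+"11.npz",eef=st["eef_pos"],rot=st["eef_rot"],**s)
    crop(cv2.convertScaleAbs(s["color"],alpha=1.6),250,100,400,250,5,"pics/w11a.png")
```

```text
[0.50026791 0.03952113 0.21071352] [2.50518695e+00 1.89462117e+00 1.39141119e-03] [-0.61869388 -0.17570104 -2.97539413] [0.02737933 0.0060965  0.02709119] [ 0.001  0.003  0.003 -0.    -0.002  0.001]
```

View pics/w11a.png

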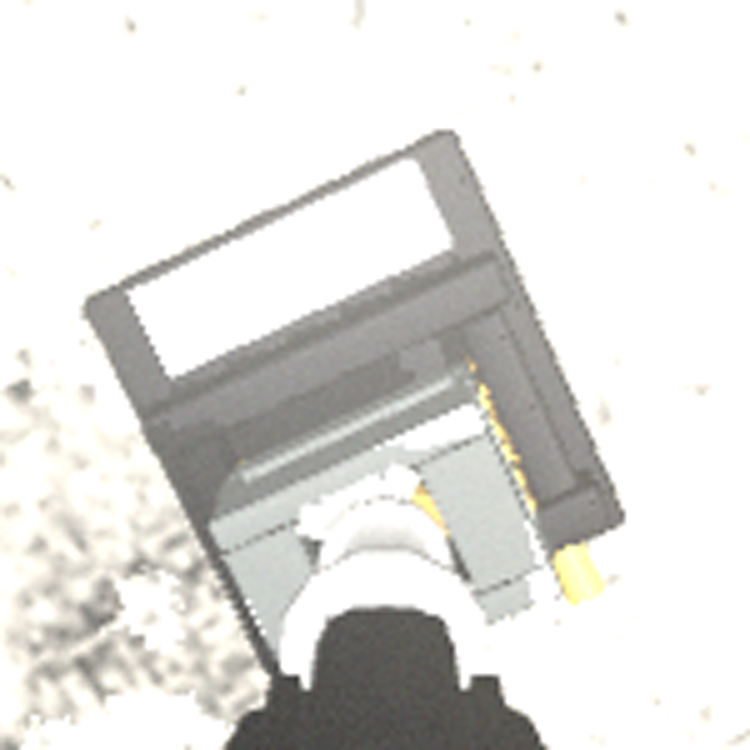

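Run:
```python
from h import *
s=np.load("wrist11.npz"); eef=s["eef"]; rot=s["rot"]
f=lambda a,x,y,k:np.array(a,float)/k+[x,y]-.5+.5/k
b=np.array([-1.44,-.15,0])/1000
yaw=lambda d:np.arctan2(d[1],d[0])
zt=eef[2]-.1225
C=plane(s,f([[210,525],[478,403],[555,570]],250,100,5),zt)-b
print(zt,C.round(4),"centre",((C[0]+C[2])/2).round(4),[np.linalg.norm(C[i]-C[i+1]).round(4) for i in range(2)],"yaw",yaw(C[1]-C[0])-np.pi/2,yaw(C[2]-C[1]))
E=plane(s,f([[150,412],[495,257],[440,345],[540,527-20]],250,100,5),.026)-b
print(E.round(4),"bar yaw",yaw(E[1]-E[0])-np.pi/2)
psi=2*np.arctan2(rot[1],rot[0]);print("psi",psi,"key axis",eef[:2]+.0024*np.array([np.sin(psi),-np.cos(psi)]))
# predicted pocket corners in the image (from view 10)
th=.138;c=np.array([.5023,.0381]);Q=[np.r_[c+np.array([[np.cos(th),-np.sin(th)],[np.sin(th),np.cos(th)]])@np.array(p),.026]+b for p in([-.019,-.025],[-.019,.025],[.019,.025],[.019,-.025])]
q=(pix(s,Q)+.5-[250,100])*5; print(q.round(0))
im=cv2.imread("pics/w11a.png"); cv2.polylines(im,[q.astype(int)],True,(0,0,255),1); cv2.imwrite("pics/w11b.png",im)
```

```text
0.088213520806465 [[0.4903 0.0145 0.0882]
 [0.4832 0.0592 0.0882]
 [0.5118 0.0639 0.0882]] centre [0.501  0.0392 0.0882] [np.float64(0.0453), np.float64(0.029)] yaw 0.15817143818411994 0.16219060346789263
[[ 0.4794 -0.      0.026 ]
 [ 0.4692  0.0694  0.026 ]
 [ 0.4821  0.0555  0.026 ]
 [ 0.5169  0.0656  0.026 ]] bar yaw 0.14594623223920733
psi 1.2950155927869553 key axis [0.50257722 0.03886762]
[[217. 435.]
 [462. 328.]
 [541. 511.]
 [301. 613.]]
```

View pics/w11b.png

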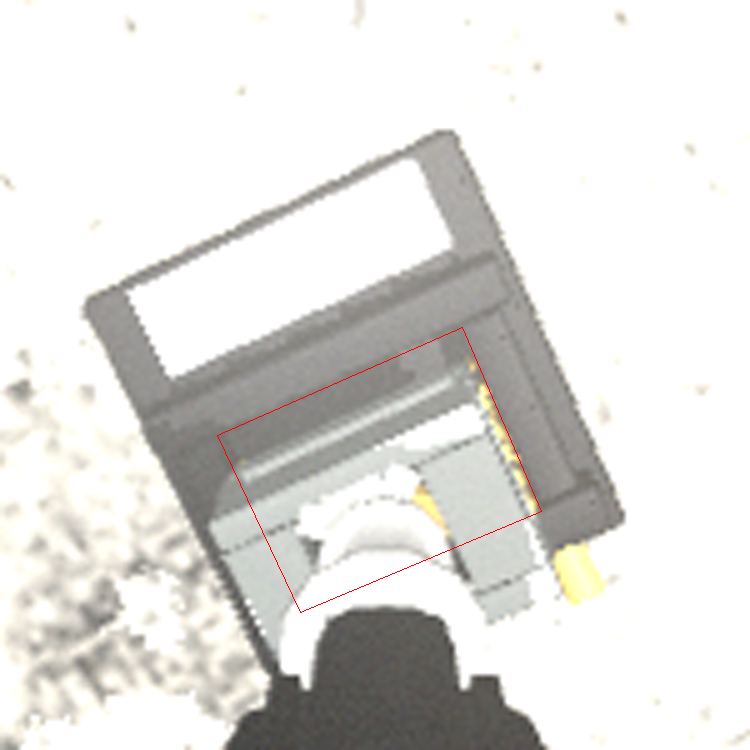

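arm_command(targets=[-0.02, -0.07, -0.4, 0, 0, -0.01, 0.8, -0.02, -0.07, -0.9, 0, 0, -0.01, 0.8, -0.02, -0.07, -1.3, 0, 0, -0.01, 0.8, -0.02, -0.07, -1.6, 0, 0, -0.01, 0.8, -0.02, -0.07, -1.8, 0, 0, -0.01, 0.8, -0.02, -0.07, -1.9, 0, 0, -0.01, 0.8])

```text
time_s: 21.6
eef_pos: [0.4997, 0.0388, 0.1907]
eef_rot: [-2.515, -1.882, 0.001]
wrist_force: [-0.1, 0.2, -2.5]
gripper_width: 0.0137
```

arm_command(targets=[0, 0, -0.1, 0, 0, 0, 0.8, 0, 0, -0.2, 0, 0, 0, 0.8, 0, 0, -0.3, 0, 0, 0, 0.8, 0, 0, -0.3, 0, 0, 0, 0.8])

```text
time_s: 21.93
eef_pos: [0.4998, 0.0388, 0.1881]
eef_rot: [-2.515, -1.882, -0.0]
wrist_force: [-0.2, -0.3, -2.7]
gripper_width: 0.0142
```

arm_command(targets=[0, 0, -0.1, 0, 0, 0, 0.8, 0, 0, -0.2, 0, 0, 0, 0.8, 0, 0, -0.3, 0, 0, 0, 0.8, 0, 0, -0.3, 0, 0, 0, 0.8])

```text
time_s: 22.27
eef_pos: [0.4998, 0.0388, 0.185]
eef_rot: [-2.515, -1.882, 0.0]
wrist_force: [-0.4, 0.4, -3.0]
gripper_width: 0.0137
```

arm_command(targets=[0, 0, -0.1, 0, 0, 0, 0.8, 0, 0, -0.2, 0, 0, 0, 0.8, 0, 0, -0.3, 0, 0, 0, 0.8, 0, 0, -0.4, 0, 0, 0, 0.8, 0, 0, -0.4, 0, 0, 0, 0.8])

```text
time_s: 22.68
eef_pos: [0.4998, 0.0388, 0.1809]
eef_rot: [-2.515, -1.882, 0.0]
wrist_force: [-0.6, -0.1, -2.4]
gripper_width: 0.0139
```

arm_command(targets=[0, 0, -0.1, 0, 0, 0, 0.8, 0, 0, -0.2, 0, 0, 0, 0.8, 0, 0, -0.3, 0, 0, 0, 0.8, 0, 0, -0.3, 0, 0, 0, 0.8])

```text
time_s: 23.02
eef_pos: [0.4998, 0.0388, 0.1779]
eef_rot: [-2.515, -1.882, 0.0]
wrist_force: [0.7, -0.0, -2.9]
gripper_width: 0.014
```

arm_command(targets=[0, 0, -0.05, 0, 0, 0, 0.8, 0, 0, -0.1, 0, 0, 0, 0.8, 0, 0, -0.1, 0, 0, 0, 0.8])

```text
time_s: 23.27
eef_pos: [0.4998, 0.0388, 0.1771]
eef_rot: [-2.515, -1.882, -0.0]
wrist_force: [-1.2, 0.1, -2.2]
gripper_width: 0.014
```

arm_command(targets=[0, 0, -0.05, 0, 0, 0, 0.8, 0, 0, -0.1, 0, 0, 0, 0.8, 0, 0, -0.1, 0, 0, 0, 0.8])

```text
time_s: 23.52
eef_pos: [0.4999, 0.0388, 0.1762]
eef_rot: [2.515, 1.882, 0.0]
wrist_force: [0.4, 0.5, -0.8]
gripper_width: 0.0141
```

arm_command(targets=[0, 0, -0.05, 0, 0, 0, 0.8, 0, 0, -0.08, 0, 0, 0, 0.8, 0, 0, -0.08, 0, 0, 0, 0.8])

```text
time_s: 23.77
eef_pos: [0.4999, 0.0388, 0.1755]
eef_rot: [2.515, 1.882, 0.001]
wrist_force: [0.3, 0.8, 0.5]
gripper_width: 0.0139
```

arm_command(targets=[0, 0, -0.03, 0, 0, 0, 0.8, 0, 0, -0.05, 0, 0, 0, 0.8, 0, 0, -0.05, 0, 0, 0, 0.8])

```text
time_s: 24.02
eef_pos: [0.5, 0.0388, 0.1754]
eef_rot: [2.515, 1.882, 0.001]
wrist_force: [-0.6, -0.7, 7.1]
gripper_width: 0.0136
```

Run:
```python
from rig import *
from h import *
st=state();print(st["eef_pos"],st["eef_rot"],st["wrist_force"],st["wrist_torque"])
s=snapshot("wrist");np.savez("wrist12.npz",eef=st["eef_pos"],rot=st["eef_rot"],**s)
crop(cv2.convertScaleAbs(s["color"],alpha=1.6),250,100,400,250,5,"pics/w12a.png")
```

```text
[0.50001427 0.03880977 0.17541138] [2.51480241e+00 1.88215412e+00 1.02118390e-03] [-0.56180279 -0.70233229  7.14067512] [-0.01621502  0.39889275  0.05334765]
```

View pics/w12a.png

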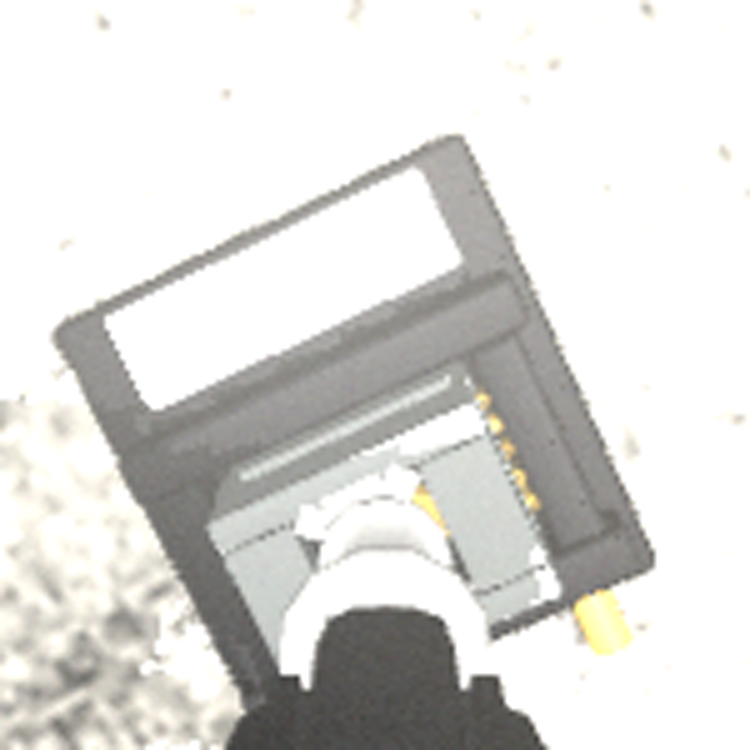

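arm_command(targets=[0, 0, 0.06, 0, 0, 0, 0.8, 0, 0, 0.06, 0, 0, 0, 0.8, 0, 0, 0.06, 0, 0, 0, 1.8, 0, 0, 0.06, 0, 0, 0, 3, 0, 0, 0.06, 0, 0, 0, 5, 0, 0, 0.06, 0, 0, 0, 5, 0, 0, 0.06, 0, 0, 0, 5, 0, 0, 0.06, 0, 0, 0, 5])

```text
time_s: 24.73
eef_pos: [0.4999, 0.0388, 0.1754]
eef_rot: [-2.515, -1.882, -0.0]
wrist_force: [-0.6, -0.4, 0.7]
gripper_width: 0.0457
```

Run:
```python
from rig import *
from h import *
st=state();print(st["eef_pos"],st["wrist_force"],st["wrist_torque"],st["gripper_width"])
s=snapshot("wrist");np.savez("wrist13.npz",eef=st["eef_pos"],rot=st["eef_rot"],**s)
cv2.imwrite("pics/w13.png",s["color"])
```

```text
[0.49985003 0.03884689 0.17542295] [-0.56803792 -0.43941701  0.6797869 ] [0.02299634 0.00238149 0.04073638] 0.045733318078550224
```

View pics/w13.png

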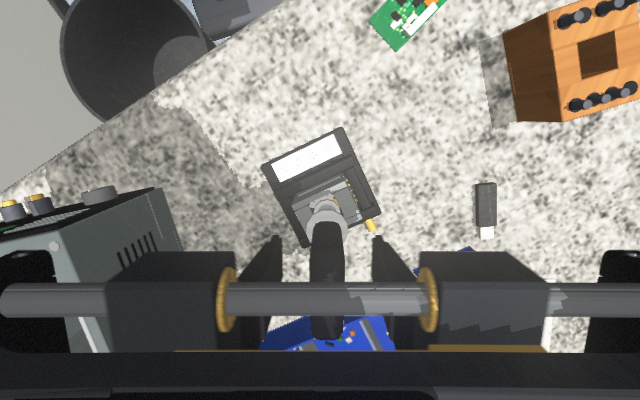

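Released; key stands upright between the open fingers. I'll rise clear and check.

arm_command(targets=[0, 0, 1, 0, 0, 0, 5, 0, 0, 3, 0, 0, 0, 5, 0, 0, 6, 0, 0, 0, 5, 0, 0, 9, 0, 0, 0, 5, 0, 0, 12, 0, 0, 0, 5, 0, 0, 14, 0, 0, 0, 5, 0, 0, 14, 0, 0, 0, 5, 0, 0, 14, 0, 0, 0, 5, 0, 0, 14, 0, 0, 0, 5])

```text
time_s: 25.53
eef_pos: [0.4994, 0.0388, 0.3151]
eef_rot: [-2.515, -1.882, 0.001]
wrist_force: [-0.1, -0.3, 0.1]
gripper_width: 0.0502
```

Run:
```python
from rig import *
from h import *
st=state();print(st["time_s"],st["eef_pos"],st["wrist_force"])
for n in ("wrist","top","scene"):
    s=snapshot(n);np.savez(n+"14.npz",eef=st["eef_pos"],rot=st["eef_rot"],**s)
    cv2.imwrite(f"pics/{n}14.png",s["color"])
    if n=="scene": crop(cv2.convertScaleAbs(s["color"],alpha=1.6),280,170,360,260,7,"pics/s14a.png")
    if n=="wrist": crop(cv2.convertScaleAbs(s["color"],alpha=1.5),270,100,390,230,6,"pics/w14a.png")
```

```text
25.5333 [0.49942381 0.03883982 0.31511159] [-0.06418507 -0.31283484  0.0812995 ]
```

View pics/w14a.png

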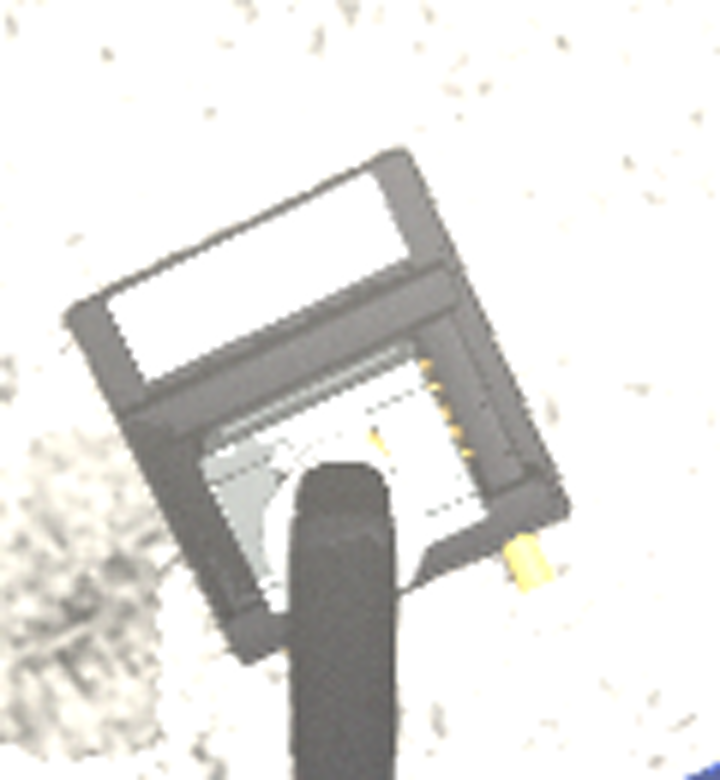

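View pics/s14a.png

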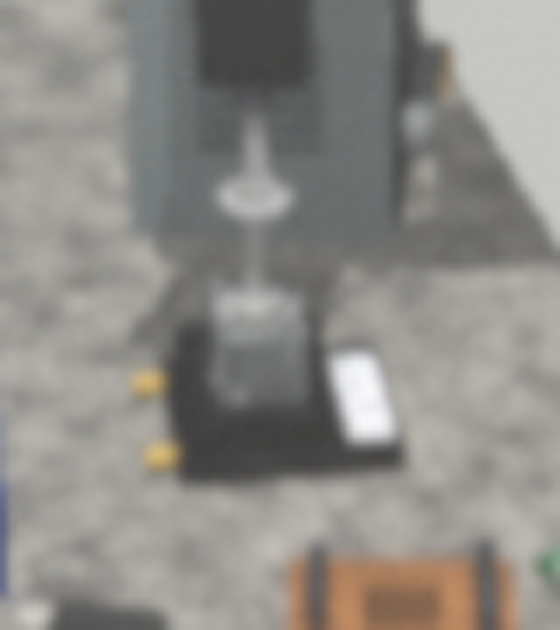

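View pics/top14.png

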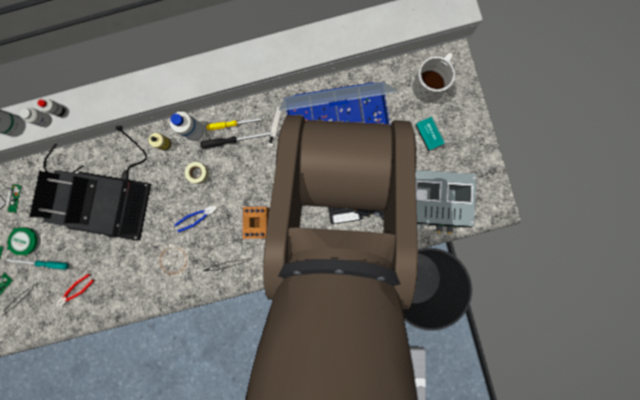

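Run:
```python
from rig import *
from h import *
s=np.load("wrist14.npz")
T=s["world_to_cam"];f=lambda a,x,y,k:np.array(a,float)/k+[x,y]-.5+.5/k
uvs=f([[230,520],[400,410],[455,490],[300,445],[300,310],[520,410]],270,100,6)
for uv in uvs:
    d=s["depth"][int(round(uv[1])),int(round(uv[0]))];o,r=ray(s,[uv]);print((o+r[0]*d).round(4))
b=np.array([-1.44,-.15,0])/1000
C=plane(s,f([[200,465],[418,358],[488,512],[272,615]],270,100,6),.054)-b
print(C.round(4),C.mean(0))
job_done()
```

```text
[0.5008 0.0155 0.0526]
[0.4897 0.0528 0.0517]
[0.5074 0.0587 0.0528]
[0.4906 0.0326 0.0528]
[0.4698 0.038  0.0076]
[0.5029 0.0766 0.0087]
[[0.4902 0.0134 0.054 ]
 [0.4823 0.059  0.054 ]
 [0.5145 0.0638 0.054 ]
 [0.5223 0.0181 0.054 ]] [0.50232421 0.0385824  0.054     ]
the job is handed in; nothing more can be done
```

The cartridge is standing in the dock pocket with the key still in its lock, and the job is handed in at about 26 s of the 72 s. No verdict came back.

**What I did:** I took the key from the block and found the keyhole in the wrist views. The blade dropped straight into the slot at the angle I read from the rotor head. I then turned the key anticlockwise, lifted the cartridge out, lowered it into the pocket, let go and rose clear.

**Lock forces:** the wrist force stayed under about 10 N in every reading while the key was in the lock.

**Last checks:**
- **Position:** the cartridge's top centre measured (0.5023, 0.0386), against the pocket centre at (0.5023, 0.0381).
- **Height:** depth readings put its top level, within about 1 mm, at 52–53 mm. The expected height is 54 mm, but bench-height points also read a few mm low. The arm's height at contact was 4 mm above its height when the key was seated in the bay, which matches the difference in floor heights.
- **State:** the key stands upright and the gripper is clear.

**What disagreed or was not confirmed:**
- **Stop not felt:** I turned the blade about 0.1 rad past the nominal 1.1 rad without a clear rise in torque. The free lift showed the bar had released.
- **Camera bias:** the wrist camera's reported pose was off by about 1.4 mm in x, which I corrected for.
- **Bystanders:** I did not check their positions at the end. The arm hid the loupe, memory stick and small board in the final top view. No contact was felt near them.

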